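# Load a mortar core and lift the sample cassette out of its dock by its catches

## Robot

A 6-joint arm with a two-finger parallel gripper is mounted at the origin on the work surface. World frame = base frame: x ahead of the robot, y to its left, z up, the work surface at z = 0. Lengths are in m, angles in degrees, forces in N, time in s.
With the tool pointing down it reaches from about 0.35 to 0.875 m from the base axis. Payload 4.2 kg.
Tool frame: the origin (TCP) lies between the finger pads; the fingertips stand 17 mm ahead of it and the grasp point (between the pads) lies 2 mm behind it; z points along the fingers, y is the direction in which the jaws open and shut (so a half turn about z gives the same grasp; the last joint's range is limited). The gripper opens to 87 mm and grips with 3 to 60 N. Pads are 19 mm wide; open, the fingers measure 117 mm over their backs; the gripper's body (75 mm by 190 mm) begins 51 mm behind the grasp point.
Start: joints at [81.795, 22.042, 0.453, 0, -68.411, -14.817], TCP at [0.244, 0.575, 0.205] pointing down, gripper open.
Joint ranges: [-179.83, 179.83], [-69.29, 118.12], [-61.27, 80.66], [-181.25, 117.63], [-171.15, -9.14], [-177.46, 177.46]. Speed limits (degrees/s): [159.86, 159.86, 180, 180, 180, 180].

## Interface

Orientations are given as a 3x3 rotation matrix whose columns are the frame's x, y, z axes.
In Python, from station import r gives the robot as it stands.
- The arm moves only by the shell command python3 -m creep 'ROWS'. ROWS is JSON, a list of rows, each a list of 7 numbers: the opening, from 0 (shut) to 1 (fully open), then the shift along the tool's x, y, z scaled (see below), then the turn, a rotation vector about the tool's x, y, z scaled (see below). A call has 1 to 5 rows; each row is the pose to reach, as a shift and turn from the pose measured when the call began, along the tool's axes at that moment, turning the shorter way round; what a row does not reach only later rows make up. The controller multiplies each number of a shift by 300 mm and each number of a turn by 180 degrees. A row lasts 1/12 s, in which the tool goes at most 41.7 mm and 7.16 degrees, less where a joint would pass 70% of its speed; a pose out of reach is approached as far as the arm can. A call with a number of a shift or a turn outside -1 to 1 is refused whole. A call with a gripper value outside its range is refused whole. The fingers move at their own pace and stop on an object; the grip force is fixed at half the most. Time passes only in rows, so rows that repeat a pose let the fingers close. It gives the time, the measured TCP pose, the force and the opening at its end, in the units of the state.
- r.sense(): the state, without advancing time (a new reading comes with each control period).
- r.capture(name): name is "scene" or "top"; returns the picture (420x560x3 uint8, blue, green, red); there is no depth.
- r.camera_model(name): a dict with "mtx" (3x3 intrinsics, pixels), "R" (3x3) and "t" (3): a world point X has camera coordinates R X + t. Camera axes: x right, y down, z forward; pixel columns grow to the right and rows downward; lengths in m; the calibration is good to about 2 mm. A picture is of the moment at which its call begins. camera_model takes no time and is no camera call.
- r.finish_job(): hands the job in, once; it reports no verdict.
Trained networks look in the newest picture that a camera, given by its name, has taken for a name from the list of things; names that differ only in an ending like _2 or _b are one class to them, and where a whole thing is asked for, a point or a joint stands for the part that bears it (a point fixed in the world has none). Each returns a list of dicts, best first, with "score" (0 to 1); they miss things now and then, are a little off and sometimes report something else, mostly with a low value. They report only what shows in the picture. A call takes as long as a camera call. They do not tell look-alikes from the thing itself.
- r.recognise(camera, target): "rect" ([left, top, right, bottom] as shares, 0 to 1, of the picture: columns of its width, rows of its height, round what is visible of it).
- r.outline_of(camera, target): "pixels" (420x560 bool, what is visible of it) and "rect" ([left, top, right, bottom] as shares, 0 to 1, of the picture: columns of its width, rows of its height, round what is visible of it).
The state is a dict: "time_s": time; "joints": joint angles; "joint_velocities": joint speeds; "effort": joint torques, N m; "tcp_pos": TCP position; "ee_rot": TCP orientation; "wrist_force": force on the tool from outside, world axes, zero at the start; "moment": the same for the moment, N m; "gripper_width": opening from 0.0 (shut) to 1.0 (fully open).
Only numpy, scipy, OpenCV 4.12 (cv2) and the standard library are available. Lean on these libraries where they do the work, as an engineer would, in place of code of your own. Each camera call takes 0.05 s, during which the arm holds its last target.

## Task

Take the round core out of the compartment tray and stand it in the empty pocket of the white sample cassette while the cassette still sits in its dock, and let go of it. Then pinch the cassette's two side catches fully together, lift the cassette out and finish while still holding it level by the pinched catches, its underside at least 10 cm above the bench, with the core standing in its pocket. Leave the square bars and everything else where they are.

Things in the scene. Friction and masses are not known exactly. Their poses are not given: they have to be found in the camera images.
- core_center (a point): Centre of the round grey mortar core, a loose upright cylinder 20 mm in diameter and 50 mm tall (about 40 g), standing in one of the three compartments of the tray; z along its length.
- tray: Fixed white compartment tray, 75 mm (its x) by 215 mm (its y), 20 mm high, floor and walls 4 mm thick, three compartments in a row along its y, pitch 70 mm, each 67 by 67 mm inside. Origin: centre of its underside, on the bench. Its samples stand on its floor and rise 34 mm above its walls.
- bar_a_center (a point): Centre of a loose upright square mortar bar, 20 by 20 by 50 mm, in another compartment of the tray; to be left there.
- bar_b_center (a point): Centre of the second square bar, the same size, in the remaining compartment; to be left there.
- dock: Fixed dark steel loading dock, base 170 (its x) by 110 mm (its y), 10 mm thick; origin: centre of its underside, on the bench. The cassette sits on the base between low guides, axes along the dock's, about 1 mm of play. At mid-length on each y side a ledge 44 mm long, 30 mm off the centre line, traps a catch's barb; its top, 36 mm above the bench, is the dock's highest part.
- cassette_grip (a point): Point midway between the cassette's two catch paddles, 54 mm above its underside; x along the cassette, y from catch to catch, z up. White plastic cassette, about 185 g: body 130 (x) by 34 (y) by 30 mm high, its top 24 mm below this point. A fixed core, part of it, stands at the -x end, rising 32 mm above the body's top; the open round pocket is at the +x end.
- paddle_left (a point): Middle of the outer face of the +y catch's grip paddle, an upright grey plate 24 mm wide along the cassette, level with cassette_grip, 28 mm from it at rest (56 mm over both paddles), 21 mm fully pressed (42 mm over both). It rises 18 mm above this point and stands free of the dock down to 28 mm below it, with nothing beside it there.
- paddle_right (a point): The same on the -y catch.
- seat (a point): Point in the cassette's open pocket where the core's centre lies when the core is fully seated. The pocket is round, 23 mm wide, 18 mm deep, 45 mm from the cassette's centre toward its +x end; its mouth is 7 mm below this point, its floor 25 mm below; axes as the cassette's. The core's top 32 mm stand out of it.
- catch_left (a joint): Inward travel of the catch on the cassette's +y side: 0 at rest (latched), 0.007 m fully pressed. A spring pushes it out with 2 N at rest and 5.5 N fully pressed; the barb is free of the dock's ledge beyond about 0.005 m. Both catches must be in together for the cassette to come out.
- catch_right (a joint): The same for the catch on the cassette's -y side.
- beaker: Bystander: empty glass beaker, 60 mm wide, 75 mm tall; origin at the centre of its underside.
- bottle: Bystander: white plastic bottle, 68 mm wide, 130 mm tall; origin at the centre of its underside.
- brush: Bystander: a brush 180 mm long lying on the bench, along its x; origin underneath its middle.
There are look-alikes about, which are no part of the job. What is shaped like the part that bears cassette_grip but pink or yellow is not meant.

How it is judged (in metres and radians):
On the way:
1. the round core stands in the cassette's open pocket, let go of, with the cassette still in its dock (distance between core_center and seat below 0.008 m and contact force between the fingers and core below 0.1 N and distance of cassette_grip from where it was at the start of the episode below 0.01 m), for 0.2 s.
At the end, for the whole second after the job is handed in: Cassette held still in the air by the fingers on both catches (each in over 5 mm, over 1 N), underside over 100 mm above the bench, tilt under 0.25 rad, touching no dock, tray or bench; round core in its pocket (centre within 8 mm of the seat), not touched by the fingers (height (world z) of cassette_grip above 0.154 m and angle between cassette_grip's own z axis and vertical below 0.25 rad and value of joint each of catch_left, catch_right above 0.005 m and contact force between the fingers and catch_left above 1 N and contact force between the fingers and catch_right above 1 N and contact force between cassette and dock below 0.05 N and contact force between cassette and table below 0.05 N and contact force between cassette and tray below 0.05 N and distance between core_center and seat below 0.008 m and contact force between the fingers and core below 0.1 N and linear speed of cassette below 0.05 m/s); the arm keeps its last pose, push and grip.
It fails at once if a square bar is moved more than 40 mm or knocked over (distance of any of bar_a_center, bar_b_center from where it was at the start of the episode above 0.04 m or angle between any of bar_a_center, bar_b_center's own z axis and vertical above 0.6 rad).
It fails at once if the beaker, bottle or brush is moved more than 40 mm (distance of any of beaker, bottle, brush from where it was at the start of the episode above 0.04 m).
It also fails if it takes over 51 s, if anything falls off the work surface, if the arm or the gripper's body presses on something with over 40 N, if the wrist force passes 120 N, or if a joint passes its speed limit or range.

## Working session

There is one attempt and no reset: what is moved stays moved. The work goes in short steps, Python scripts to look and compute and a shell command to move; the robot and the scene stay as the last step left them, time stands still between calls to the robot, and variables do not carry over. Pictures are saved under pics/ and viewed, and the job is handed in when it is done.

```bash
ls; mkdir -p pics; python3 - <<'E'
from station import r
import cv2
for n in("scene","top"):
    cv2.imwrite(f"pics/{n}0.png",r.capture(n)); m=r.camera_model(n); print(n,m)
print(r.sense())
E
```

```text
pics
scene {'mtx': array([[395.75157332,   0.        , 283.94378196],
       [  0.        , 395.75157332, 207.92894395],
       [  0.        ,   0.        ,   1.        ]]), 'R': array([[-0.7109118 ,  0.7029662 , -0.02104594],
       [ 0.41772495,  0.39799352, -0.8167662 ],
       [-0.56578288, -0.58944014, -0.57658481]]), 't': array([ 0.50939243, -0.18386067,  1.36863305])}
top {'mtx': array([[455.06830774,   0.        , 280.5892722 ],
       [  0.        , 455.06830774, 220.0740467 ],
       [  0.        ,   0.        ,   1.        ]]), 'R': array([[ 0.01349079, -0.9999038 ,  0.00322259],
       [-0.99480631, -0.01374706, -0.10085343],
       [ 0.10088803, -0.00184526, -0.99489608]]), 't': array([-0.10622798,  0.61107394,  1.15874044])}
{'time_s': 0.1, 'joints': array([ 8.17964327e+01,  2.20862808e+01,  3.88787571e-01, -2.47218186e-02,
       -6.84110920e+01, -1.48152176e+01]), 'joint_velocities': array([-0.1007996 ,  0.0015225 ,  0.24885824,  0.06318905,  0.01156001,
       -0.07887631]), 'effort': array([-5.23007293e-04, -3.91688776e+01,  1.87935448e+01,  4.23188478e+00,
        1.34636529e-02, -7.54597613e-05]), 'tcp_pos': array([0.24417556, 0.57471879, 0.2041794 ]), 'ee_rot': array([[ 9.20314492e-01, -3.91178720e-01, -6.67520719e-04],
       [-3.91179278e-01, -9.20312700e-01, -1.81849588e-03],
       [ 9.70290952e-05,  1.93470838e-03, -9.99998124e-01]]), 'wrist_force': array([-0.33146368,  0.11744547,  0.12122768]), 'moment': array([-0.05914122, -0.00357107, -0.01165948]), 'gripper_width': 1.0011774475102135}
```

View pics/scene0.png

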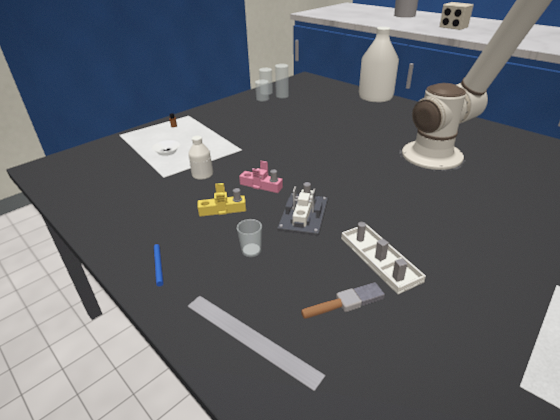

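View pics/top0.png

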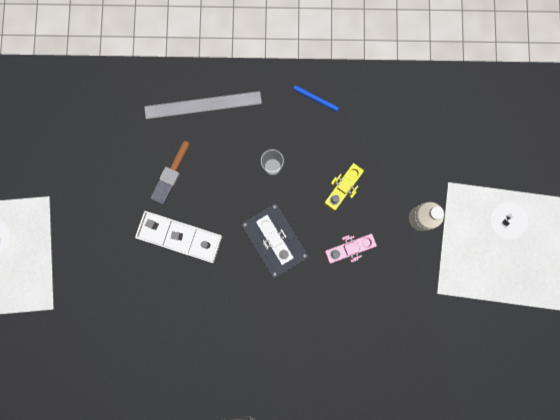

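The top view shows the white tray around (180,237), the white cassette in the dark dock around (275,240), with yellow (345,187) and pink (351,249) look-alikes. Next I'll zoom in.

```bash
python3 - <<'E'
import cv2,numpy as np
t=cv2.imread("pics/top0.png"); s=cv2.imread("pics/scene0.png")
f=lambda im,x0,y0,x1,y1,k:cv2.resize(im[y0:y1,x0:x1],None,fx=k,fy=k,interpolation=cv2.INTER_CUBIC)
cv2.imwrite("pics/c1.png",f(t,130,195,310,285,4.4))
cv2.imwrite("pics/c2.png",f(s,270,170,430,290,5))
cv2.imwrite("pics/c3.png",f(t,240,200,310,280,7))
E
```

```text
(no output)
```

View pics/c1.png

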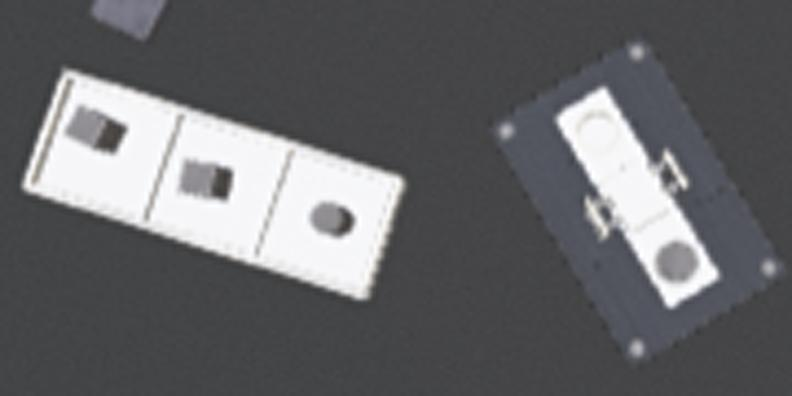

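View pics/c2.png

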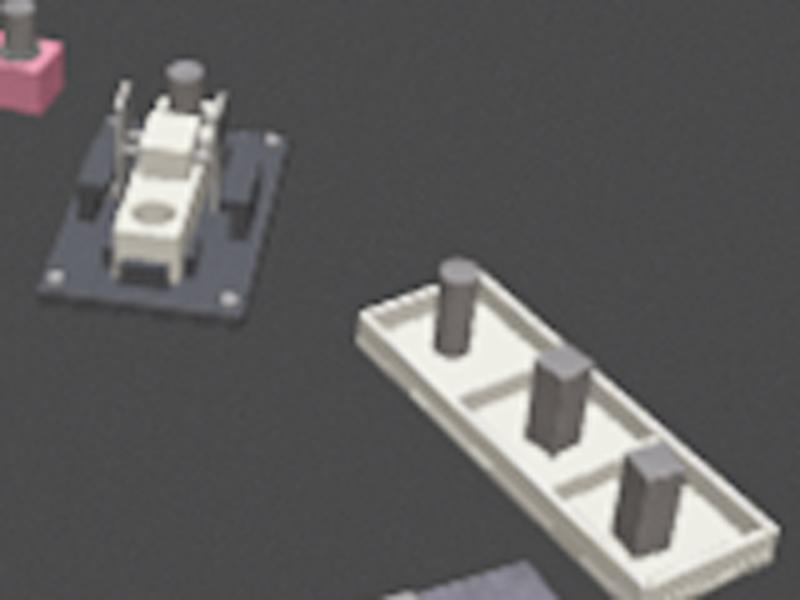

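View pics/c3.png

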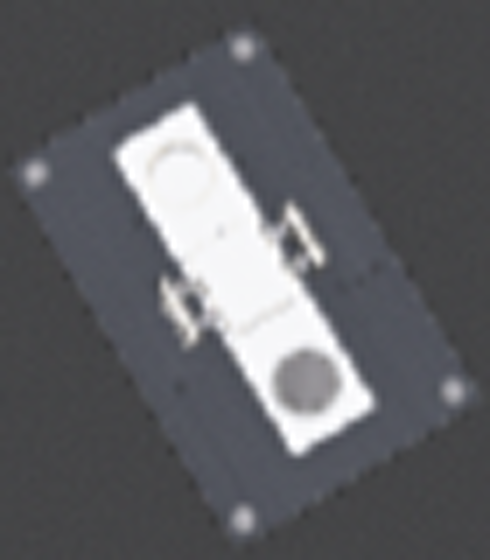

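Taken for the target, there are: the round core at top (205,244), the square bars at (152,224) and (176,236), and the cassette's own fixed core at (283,254). The core is the one with a round top, in the tray compartment nearest the dock. The cassette is the white one in the dock, with its open pocket at (265,226). Yellow (345,187) and pink (351,249) are excluded, and the crops confirm this choice.

```bash
cat > h.py <<'E'
import numpy as np,cv2
from scipy.optimize import minimize
from station import r
CM={n:r.camera_model(n) for n in("scene","top")}
def proj(n,X):
    m=CM[n];c=np.atleast_2d(X)@m["R"].T+m["t"];p=c@m["mtx"].T;return p[:,:2]/p[:,2:]
def ray(n,uv,z):
    m=CM[n];d=m["R"].T@np.linalg.inv(m["mtx"])@np.array([uv[0],uv[1],1.]);o=-m["R"].T@m["t"];return o+d*(z-o[2])/d[2]
def soft(n,polys,K=8):
    # antialiased union of convex hulls
    im=np.zeros((420*K//2,560*K//2),np.uint8)
    for P in polys:
        h=cv2.convexHull(((proj(n,P)+0.5)*K/2*16-8).astype(np.float32)).round().astype(np.int32)
        cv2.fillConvexPoly(im,h,255,shift=4)
    return cv2.resize(im,(560,420),interpolation=cv2.INTER_AREA)/255.
def rz(a): c,s=np.cos(a),np.sin(a); return np.array([[c,-s,0],[s,c,0],[0,0,1]])
def box(x0,x1,y0,y1,z0,z1): return np.array([[x,y,z] for x in(x0,x1) for y in(y0,y1) for z in(z0,z1)],float)
def cyl(cx,cy,rr,z0,z1):
    a=np.linspace(0,2*np.pi,40,endpoint=False);return np.array([[cx+rr*np.cos(t),cy+rr*np.sin(t),z] for t in a for z in(z0,z1)])
def place(P,x,y,a): return P@rz(a).T+[x,y,0]
def fit(masks,model,p0,scale):
    # masks {cam: float mask}; model(p)->polys
    def cost(q):
        p=np.array(p0)+q*scale;return sum(((soft(n,model(p))-m)**2).sum() for n,m in masks.items())
    best=minimize(cost,np.zeros(len(p0)),method="Nelder-Mead",options=dict(initial_simplex=np.vstack([np.zeros(len(p0)),np.eye(len(p0))*3]),xatol=.02,fatol=.05,maxiter=250))
    return np.array(p0)+best.x*scale,best.fun
E
python3 - <<'E'
from h import *
import pickle
out={}
for n in("scene","top"):
    for t in("core_center","tray","dock","cassette_grip","bar_a_center"):
        o=r.outline_of(n,t); out[n,t]=o
        for d in o: 
            ys,xs=np.where(d["pixels"]); print(n,t,round(d["score"],2),np.round(np.array(d["rect"])*[560,420,560,420]).astype(int),len(xs))
pickle.dump(out,open("m.pkl","wb"))
E
```

```text
scene tray 0.79 [341 226 426 296] 2077
scene tray 0.15 [235 219 261 256] 781
scene dock 0.74 [276 193 327 235] 1128
scene cassette_grip 0.75 [240 161 282 192] 744
scene cassette_grip 0.62 [291 182 314 222] 664
scene cassette_grip 0.4 [311 186 318 209] 71
scene bar_a_center 0.8 [375 239 390 260] 262
top core_center 0.51 [204 243 212 249] 53
top tray 0.8 [133 211 222 263] 2312
top dock 0.64 [241 205 310 280] 2034
top cassette_grip 0.71 [256 217 292 268] 741
top cassette_grip 0.66 [326 236 378 262] 797
top cassette_grip 0.65 [324 165 362 210] 785
```

```bash
python3 - <<'E'
from h import *
import pickle
out=pickle.load(open("m.pkl","rb"))
t=cv2.imread("pics/top0.png");s=cv2.imread("pics/scene0.png")
g=t.max(2).astype(float)
# core top: dark on white in compartment
x0,y0,x1,y1=197,236,215,255
m=np.zeros((420,560)); sub=g[y0:y1,x0:x1]; print(sub.astype(int)[3:17])
m[y0:y1,x0:x1]=(sub<170)
p=ray("top",(205,244),0.03)
print("guess",p, ray("scene",(361.6,222.4),.054))
md=lambda p:[cyl(p[0],p[1],.01,.004,.054)]
print("core top",fit({"top":m},md,p[:2],.001))
# tray, dock
for n in("top","scene"):
  M=out[n,"tray"][0]["pixels"].astype(np.uint8)
  # fill hull
  c=np.argwhere(M)[:,::-1].astype(np.int32);F=np.zeros_like(M);cv2.fillConvexPoly(F,cv2.convexHull(c),1)
  f=lambda p:[place(box(-.0375,.0375,-.1075,.1075,0,.02),*p)]
  q=ray(n,c.mean(0),.01)
  print(n,"tray",fit({n:F.astype(float)},f,[q[0],q[1],-.25 if 1 else 0],.003))
  M=(out[n,"dock"][0]["pixels"]).astype(np.uint8)
  c=np.argwhere(M)[:,::-1].astype(np.int32);F=np.zeros_like(M);cv2.fillConvexPoly(F,cv2.convexHull(c),1)
  f=lambda p:[place(box(-.085,.085,-.055,.055,0,.010),*p)]
  q=ray(n,c.mean(0),.01)
  for a in(.5,): print(n,"dock",fit({n:F.astype(float)},f,[q[0],q[1],a],.003))
  i=0 if n=="top" else 1
  M=out[n,"cassette_grip"][i]["pixels"].astype(float)
  print(n,"cass mask centroid",np.argwhere(M)[:,::-1].mean(0))
E
```

```text
[[248 248 248 248 249 249 249 249 249 249 249 249 248 248 248 249 248 248]
 [248 248 248 249 249 243 233 235 235 243 250 250 250 248 249 248 248 248]
 [248 248 249 249 238 203 165 171 170 199 223 235 249 250 249 248 248 248]
 [248 249 249 242 190 156 149 148 147 148 115 149 226 250 250 249 248 249]
 [248 249 249 220 160 149 148 147 147 143 112  81 126 232 250 249 249 249]
 [249 249 250 203 153 146 147 146 146 144 120  76  79 168 249 249 248 248]
 [248 249 249 215 155 146 145 144 145 144 111  78  77 159 250 250 249 249]
 [248 249 249 238 181 148 142 141 141 131  91  68  91 200 249 249 249 249]
 [248 248 249 249 232 184 160 141 122 105  81  91 144 237 250 249 249 248]
 [248 248 248 249 249 236 227 215 171 137 139 196 229 249 250 249 249 248]
 [249 248 248 248 249 249 250 251 241 230 230 250 251 249 249 248 248 248]
 [248 248 248 248 248 248 249 250 250 250 249 250 249 248 248 248 248 245]
 [248 248 248 248 248 248 248 248 248 249 249 248 248 248 248 249 248 235]
 [248 248 248 248 248 248 248 248 248 248 248 248 248 248 248 249 248 239]]
guess [0.54729777 0.09791846 0.03      ] [0.54011457 0.09553052 0.054     ]
core top (array([0.54609952, 0.09594825]), np.float64(15.29531718569781))
top tray (array([ 0.56698572,  0.17268242, -0.30525904]), np.float64(206.67561707035756))
top dock (array([ 0.55919752, -0.08224088,  0.55303011]), np.float64(96.52121491733949))
top cass mask centroid [274.64507422 239.57219973]
scene tray (array([ 0.56629368,  0.17078128, -0.28923037]), np.float64(132.4882122260669))
scene dock (array([ 0.56150681, -0.08193112,  0.56511212]), np.float64(75.05487120338331))
scene cass mask centroid [302.46686747 202.23343373]
```

```bash
cat >> h.py <<'E'
def render(n,layers,bg,K=4):
    im=np.full((420*K,560*K),bg,np.float32)
    for P,v in layers:
        h=cv2.convexHull(((proj(n,P)+0.5)*K*16-8).astype(np.float32)).round().astype(np.int32)
        cv2.fillConvexPoly(im,h,float(v),shift=4)
    im=cv2.resize(im,(560,420),interpolation=cv2.INTER_AREA)
    return cv2.GaussianBlur(im,(0,0),.5)
def rfit(n,g,roi,model,bg,p0,scale):
    x0,y0,x1,y1=roi
    def cost(q): return ((render(n,model(np.array(p0)+q*scale),bg)[y0:y1,x0:x1]-g[y0:y1,x0:x1])**2).mean()**.5
    k=len(p0);b=minimize(cost,np.zeros(k),method="Nelder-Mead",options=dict(initial_simplex=np.vstack([np.zeros(k),np.eye(k)*2])-.7,xatol=.02,fatol=.001,maxiter=200))
    return np.array(p0)+b.x*scale,b.fun
E
python3 - <<'E'
from h import *
t=cv2.imread("pics/top0.png").max(2).astype(float);s=cv2.imread("pics/scene0.png").max(2).astype(float)
md=lambda p:[(cyl(p[0],p[1],.01,.004,.054),78),(cyl(p[0],p[1],.01,.054,.054),146)]
print("core top",rfit("top",t,(198,237,214,252),md,248,[.546,.096],.001))
print(s.astype(int)[218:246,353:370])
def cas(p):
    x,y,a=p; e=(.017*np.cos(a),.017*np.sin(a))
    return [(place(box(-.065,.065,-.017,.017,.010,.04),*p),240),(place(cyl(-.045,0,.01,.04,.072),*p),100)]
print(t.astype(int)[212:224,252:280:1])
for a in(-.1,0.05):
  print("cas",rfit("top",t,(256,214,294,268),cas,78,[.56,-.082,.56+a],.002))
def dock(p): return [(place(box(-.085,.085,-.055,.055,0,.010),*p),85),(place(box(-.067,.067,-.035,.035,.010,.04),*p),85)]
E
```

```text
core top (array([0.54607673, 0.09849214]), np.float64(18.09945929584231))
[[ 75  76  75  77  74  76  74  75  76  77  76  77  76  77  77  77  77]
 [ 75  76  77  77  75  75  77  75  74  77  76  75  76  75  75  77  76]
 [ 76  76  74  76  75  74  74  75  74  73  76  75  77  77  76  77  77]
 [ 77  77  77  76  75  73  81  95 102  93  77  72  72  75  77  76  76]
 [ 76  77  77  76  71 103 134 143 145 142 138 121  86  73  74  76  75]
 [ 76  76  75  74  83 134 159 160 159 159 160 153 124  84  72  72  74]
 [ 77  77  76  74  80 142 165 161 160 160 160 161 172 159 106  70  74]
 [ 77  76  75  72  74 114 152 164 164 164 165 158 156 207 198 115  66]
 [ 72  70  68  72  75  86 117 135 143 144 139 131 121 182 223 212 145]
 [ 66 123 175 212 179  83  94 104 113 114 111 104 117 136 184 219 210]
 [198 223 209 214 179  85  99 106 109 112 110 102 125 145 144 176 213]
 [204 212 193 170 132  90 101 107 112 111 111 105 139 152 148 148 175]
 [175 170 174 166 126  92 105 109 112 112 110 123 174 179 152 146 149]
 [173 173 174 165 125  93 106 111 114 114 108 129 210 230 198 153 145]
 [171 177 193 187 138  94 106 11
[... 1837 characters left out ...]
46 246 248 251 235
  163 102  92  92  92  93  93  93  93  94]
 [ 92  95  97  96 102 152 229 251 251 250 247 235 225 231 225 227 243 251
  235 127  90  92  92  93  92  94  95  95]
 [ 95  94  94  99 148 231 251 251 250 247 235 214 215 228 221 218 228 246
  252 163 103  93  91  91  92  92  94  93]
 [ 95  94  93 100 163 251 252 249 248 241 226 229 246 249 249 247 233 242
  247 228 160  95  82  91  90  92  94  93]
 [ 95  95  93  92 121 235 251 250 246 229 237 248 249 249 249 249 248 245
  244 250 222 119  80  88  91  92  93  93]]
cas (array([ 0.56155432, -0.08211361,  0.55599348]), np.float64(24.603331487918382))
cas (array([ 0.56167405, -0.08142253,  0.59776097]), np.float64(29.035869383176685))
```

```bash
python3 - <<'E'
from h import *
t=cv2.imread("pics/top0.png").max(2).astype(float);s=cv2.imread("pics/scene0.png").max(2).astype(float)
md=lambda p:[(cyl(p[0],p[1],.01,.004,.054),78),(cyl(p[0],p[1],.01,.054,.054),146)]
for n in CM: print(n,-CM[n]["R"].T@CM[n]["t"])
for p0 in([.546,.096],[.543,.094],[.549,.099],[.543,.1],[.549,.094]):
  p,f=rfit("top",t,(198,237,214,252),md,248,p0,.002);print("core top",p,f)
p=[.5461,.0972]
print(render("top",md(p),248)[239:250,197:215].astype(int))
print(t[239:250,197:215].astype(int))
# scene: unknown bg; composite over median-free: cost only on core pixels: use sub-edge. 
def cs(p):
    a=render("scene",[(cyl(p[0],p[1],.01,.004,.054),1)],0); tp=render("scene",[(cyl(p[0],p[1],.01,.054,.054),1)],0)
    a,tp=a[216:244,350:374],tp[216:244,350:374];S=s[216:244,350:374]
    # core body columns contrast in the lower half, top on upper
    return (((a*108+(1-a)*239+tp*0-S)[12:])**2).mean()**.5
for p0 in ([.546,.097],[.542,.095]):
  b=minimize(lambda q:cs(np.array(p0)+q*.002),[0,0],method="Nelder-Mead",options=dict(initial_simplex=[[0,0],[2,0],[0,2]]));print("scene",np.array(p0)+b.x*.002,b.fun)
# top-face ellipse on dark bg upper part
  def ct(q):
    p=np.array(p0)+q*.002
    tp=render("scene",[(cyl(p[0],p[1],.01,.004,.054),108),(cyl(p[0],p[1],.01,.054,.054),160)],75)
    return ((tp-s)[217:224,350:364]**2).mean()**.5
  b=minimize(ct,[0,0],method="Nelder-Mead",options=dict(initial_simplex=[[0,0],[2,0],[0,2]]));print("scene topface",np.array(p0)+b.x*.002,b.fun)
E
```

```text
scene [1.21328543 0.52181696 0.64968249]
top [ 0.49243027 -0.09567912  1.21479755]
core top [0.54624083 0.09845898] 17.926725764791414
core top [0.54624118 0.09849429] 17.930573302262047
core top [0.54623911 0.09849409] 17.930573302262047
core top [0.54623465 0.09849355] 17.930573302262047
core top [0.54623893 0.09847689] 17.98292962553431
[[248 248 248 247 247 246 243 242 244 246 247 247 247 248 248 248 248 248]
 [248 248 247 247 243 230 204 199 212 226 236 242 247 247 247 248 248 248]
 [248 247 247 242 210 165 153 151 152 147 157 189 230 245 247 247 248 248]
 [248 247 245 216 159 147 146 146 145 143 126  99 135 218 245 247 248 248]
 [248 247 241 189 150 146 146 146 145 145 138  94  89 142 234 247 247 248]
 [248 247 240 178 148 146 146 146 146 145 140  97  80  98 213 245 247 248]
 [248 247 240 184 149 146 146 146 145 145 138  91  78  92 200 244 247 248]
 [248 247 243 208 157 146 146 146 145 142 122  83  79 101 220 246 247 248]
 [248 247 247 239 197 159 151 146 140 123  90  79  93 163 238 247 247 248]
 [248 248 247 247 241 225 196 162 125 100  92 100 157 230 247 247 248 248]
 [248 24
[... 403 characters left out ...]
47 143 112  81 126 232 250 249 249 249]
 [249 249 250 203 153 146 147 146 146 144 120  76  79 168 249 249 248 248]
 [248 249 249 215 155 146 145 144 145 144 111  78  77 159 250 250 249 249]
 [248 249 249 238 181 148 142 141 141 131  91  68  91 200 249 249 249 249]
 [248 248 249 249 232 184 160 141 122 105  81  91 144 237 250 249 249 248]
 [248 248 248 249 249 236 227 215 171 137 139 196 229 249 250 249 249 248]
 [249 248 248 248 249 249 250 251 241 230 230 250 251 249 249 248 248 248]]
scene [0.54148906 0.09640125] 37.909260822477876
scene topface [0.54493093 0.09934404] 2.438729678651305
scene [0.54148906 0.09640125] 37.909260822477876
scene topface [0.5448849  0.09933001] 2.438729678651305
```

```bash
python3 - <<'E'
from h import *
t=cv2.imread("pics/top0.png").max(2).astype(float);s=cv2.imread("pics/scene0.png").max(2).astype(float)
W=np.zeros((420,560)); 
# weight: two end regions
c0=np.array([.5615,-.082]);
for sx in(1,-1):
    P=place(box(min(sx*.025,sx*.075),max(sx*.025,sx*.075),-.026,.026,.04,.04),*c0,.575)
    h=cv2.convexHull(proj("top",P).astype(np.float32)).astype(np.int32);cv2.fillConvexPoly(W,h,1)
W*=1
def model(p): return [(place(box(-.065,.065,-.017,.017,.012,.04),*p),250),(place(cyl(-.045,0,.0095,.04,.072),*p),110)]
def cost(q,p0):
    d=(render("top",model(p0+q*[.002,.002,.03]),92)-t)
    # ignore pocket ring
    return np.sqrt((W*np.minimum(abs(d),80)**2).sum()/W.sum())
for p0 in([.5615,-.082,.56],[.559,-.084,.6],[.564,-.08,.55]):
    p0=np.array(p0);b=minimize(cost,np.zeros(3),args=(p0,),method="Nelder-Mead",options=dict(initial_simplex=np.vstack([np.zeros(3),np.eye(3)])-.3,xatol=.01,fatol=.001))
    p=p0+b.x*[.002,.002,.03];print(p,b.fun)
seat=place(np.array([[.045,0,.047]]),*p)[0];print("seat",seat)
ring=place(cyl(.045,0,.0115,.04,.04),*p); tp=place(cyl(-.045,0,.01,.072,.072),*p)
bd=[place(np.array([[sx*.065,sy*.017,.04]]),*p)[0] for sx,sy in((1,1),(1,-1),(-1,-1),(-1,1))]
pad=[place(np.array([[sx*.012,sy*.028,.082]]),*p)[0] for sy in(1,-1) for sx in (1,-1)]
for n,I,(x0,y0,x1,y1),k in(("top","pics/top0.png",(240,200,310,280),7),("scene","pics/scene0.png",(275,175,335,235),9)):
    im=cv2.resize(cv2.imread(I)[y0:y1,x0:x1],None,fx=k,fy=k,interpolation=cv2.INTER_CUBIC)
    tr=lambda P:((proj(n,P)-[x0,y0]+.5)*k).round().astype(int)
    for q in np.vstack([tr(ring),tr(tp)]): cv2.circle(im,tuple(map(int,q)),1,(0,0,255),-1)
    cv2.polylines(im,[tr(np.array(bd)).astype(np.int32)],True,(0,200,0),1)
    for i in(0,2): cv2.line(im,*[tuple(map(int,v)) for v in tr(np.array(pad[i:i+2]))],(255,0,0),1)
    cv2.imwrite(f"pics/ov_{n}.png",im)
E
```

```text
[ 0.56154719 -0.08223945  0.55825995] 14.39676553471561
[ 0.56155851 -0.08212405  0.55797757] 14.359634266417576
[ 0.56156168 -0.08215519  0.55898876] 14.295880941066757
seat [ 0.59971232 -0.05829038  0.047     ]
```

View pics/ov_top.png

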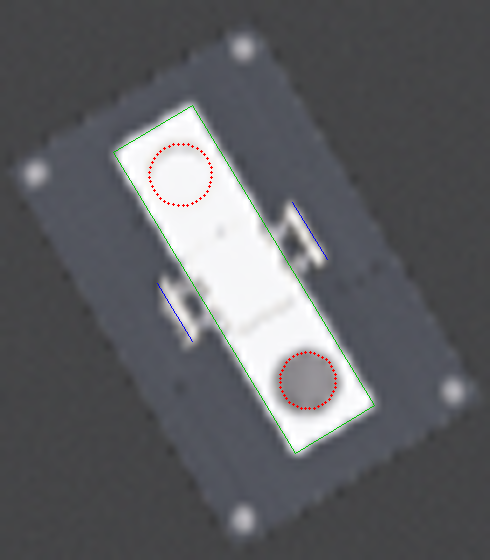

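View pics/ov_scene.png

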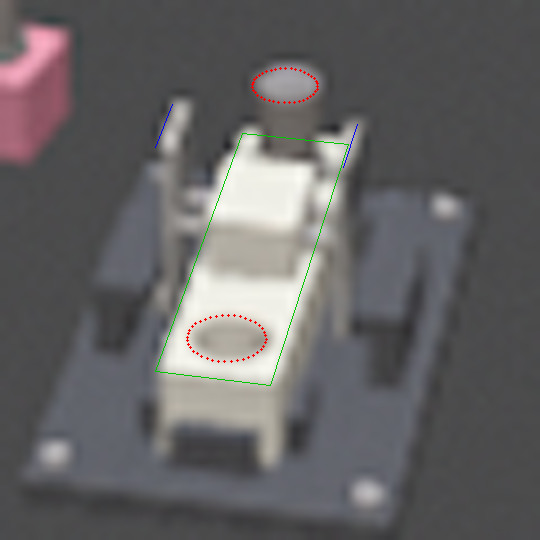

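The fit matches both views: cassette centre (0.5616,-0.0822), yaw 32°, seat (0.5997,-0.0583), core (0.546,0.098). Now the approach.

```bash
cat > go.py <<'E'
import sys,numpy as np
from station import r
from scipy.spatial.transform import Rotation as Ro
# usage: go.py x y z yawdeg -> shift/turn in move units from present pose
x,y,z,a=map(float,sys.argv[1:5]); s=r.sense();R=np.array(s["ee_rot"]);p=np.array(s["tcp_pos"])
c,sn=np.cos(np.radians(a)),np.sin(np.radians(a))
T=np.array([[c,sn,0],[sn,-c,0],[0,0,-1]])
d=R.T@(np.array([x,y,z])-p); w=Ro.from_matrix(R.T@T).as_rotvec(degrees=True)
print("t",round(s["time_s"],2),"tcp",p.round(4),"yaw",np.degrees(np.arctan2(R[1,0],R[0,0])).round(2),"F",np.round(s["wrist_force"],2),"w",round(s["gripper_width"],3),"j6",round(s["joints"][5],1))
print("shift",(d/.3).round(4),"rows",np.linalg.norm(d)/.0417,"turn",(w/180).round(4),"rows",np.linalg.norm(w)/7.16)
E
python3 go.py .546 .098 .204 -58
```

```text
t 0.6 tcp [0.2444 0.5752 0.2051] yaw -23.02 F [ 0.33  0.25 -0.59] w 1.0 j6 -14.8
shift [1.5474 1.0708 0.0038] rows 13.53824994365418 turn [-0.      0.      0.1943] rows 4.885038346850572
```

```bash
python3 -m creep '[[1,0.11,0.076,0,0,0,0.038],[1,0.22,0.152,0,0,0,0.077],[1,0.33,0.228,0,0,0,0.116],[1,0.44,0.304,0,0,0,0.155],[1,0.55,0.38,0,0,0,0.194]]'; python3 go.py .546 .098 .204 -58
```

```text
time_s: 1.02
tcp_pos: [0.3522, 0.4042, 0.2053]
ee_rot: [[0.526, -0.85, 0.0], [-0.85, -0.526, 0.0], [-0.0, -0.0, -1.0]]
wrist_force: [1.1, 0.9, -0.2]
gripper_width: 1.0
t 1.02 tcp [0.3522 0.4042 0.2053] yaw -58.25 F [ 1.11  0.9  -0.18] w 1.0 j6 -34.5
shift [ 1.2077 -0.0122  0.0043] rows 8.688928773516045 turn [-0.0001  0.0001 -0.0014] rows 0.0346476323674785
```

```bash
python3 -m creep '[[1,0.13,0,0,0,0,0],[1,0.26,0,0,0,0,0],[1,0.39,0,0,0,0,0],[1,0.52,0,0,0,0,0],[1,0.65,-0.006,0,0,0,0]]'; python3 go.py .546 .098 .204 -58
```

```text
time_s: 1.43
tcp_pos: [0.4569, 0.2375, 0.2058]
ee_rot: [[0.527, -0.85, 0.001], [-0.85, -0.527, 0.001], [-0.0, -0.001, -1.0]]
wrist_force: [0.9, 0.8, 0.2]
gripper_width: 1.0
t 1.43 tcp [0.4569 0.2375 0.2058] yaw -58.22 F [0.89 0.79 0.24] w 1.0 j6 -13.8
shift [ 0.5517 -0.0076  0.0058] rows 3.9698259579129416 turn [-0.0004  0.0001 -0.0012] rows 0.03229864697286694
```

```bash
python3 -m creep '[[1,0.12,0,0,0,0,0],[1,0.24,0,0,0,0,0],[1,0.36,0,0.07,0,0,0],[1,0.48,0,0.14,0,0,0],[1,0.56,-0.006,0.25,0,0,0]]'; python3 go.py .546 .098 .08 -58
```

```text
time_s: 1.85
tcp_pos: [0.5501, 0.0939, 0.1328]
ee_rot: [[0.526, -0.851, 0.008], [-0.851, -0.526, 0.003], [0.001, -0.008, -1.0]]
wrist_force: [1.3, 1.4, 0.0]
gripper_width: 1.001
t 1.85 tcp [0.5501 0.0939 0.1328] yaw -58.29 F [1.26 1.41 0.03] w 1.001 j6 5.3
shift [-0.0192  0.0058  0.176 ] rows 1.2745729902994225 turn [-0.0027 -0.0005 -0.0016] rows 0.07864800054038903
```

```bash
python3 -m creep '[[1,-0.017,0.006,0.05,-0.003,0,-0.002],[1,-0.017,0.006,0.12,-0.003,0,-0.002],[1,-0.017,0.006,0.16,-0.003,0,-0.002],[1,-0.017,0.006,0.176,-0.003,0,-0.002],[1,-0.017,0.006,0.176,-0.003,0,-0.002]]'; python3 go.py .546 .098 .044 -58
python3 - <<'E'
from station import r
import cv2
for n,(x0,y0,x1,y1) in(("scene",(310,150,430,240)),("top",(160,200,250,290))):
    im=r.capture(n);cv2.imwrite(f"pics/a_{n}.png",cv2.resize(im[y0:y1,x0:x1],None,fx=6,fy=6,interpolation=cv2.INTER_CUBIC))
E
```

```text
time_s: 2.27
tcp_pos: [0.5456, 0.097, 0.0789]
ee_rot: [[0.531, -0.847, -0.003], [-0.847, -0.531, -0.003], [0.001, 0.004, -1.0]]
wrist_force: [-0.0, -0.2, -0.0]
gripper_width: 1.0
t 2.27 tcp [0.5456 0.097  0.0789] yaw -57.93 F [-0.01 -0.16 -0.04] w 1.0 j6 5.1
shift [-0.0023 -0.0032  0.1162] rows 0.8365240660541725 turn [ 0.0012 -0.0004  0.0004] rows 0.033105330026445036
```

View pics/a_scene.png

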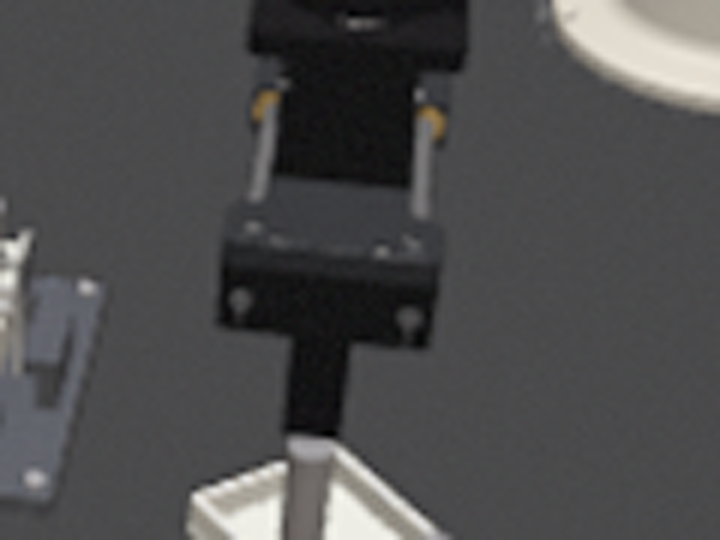

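View pics/a_top.png

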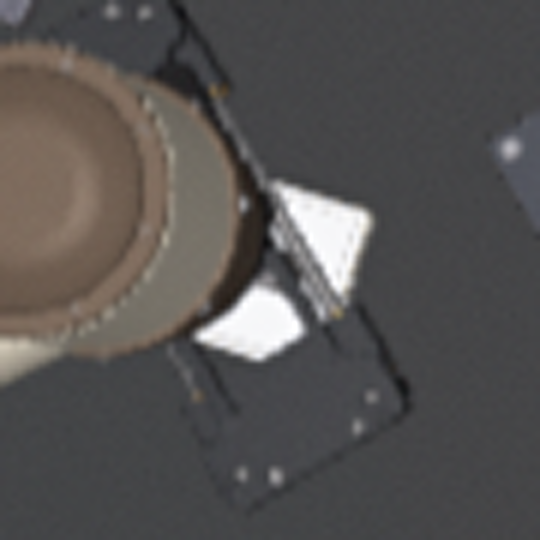

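Camera shows finger straddling the core, roughly aligned at scene (363,223). Descending and closing.

```bash
python3 -m creep '[[1,-0.002,-0.003,0.05,0.001,0,0],[1,-0.002,-0.003,0.1,0.001,0,0],[1,-0.002,-0.003,0.1162,0.001,0,0],[0.5,-0.002,-0.003,0.1162,0.001,0,0],[0.3,-0.002,-0.003,0.1162,0.001,0,0]]'; python3 -m creep '[[0.25,0,0,0,0,0,0],[0.2,0,0,0,0,0,0],[0.2,0,0,0,0,0,0],[0.2,0,0,0,0,0,0],[0.2,0,0,0,0,0,0]]'; python3 go.py .546 .098 .044 -58
```

```text
time_s: 2.78
tcp_pos: [0.5481, 0.099, 0.0469]
ee_rot: [[0.532, -0.847, 0.005], [-0.847, -0.532, 0.0], [0.002, -0.005, -1.0]]
wrist_force: [0.1, -0.4, 1.2]
gripper_width: 0.917
time_s: 3.2
tcp_pos: [0.5482, 0.099, 0.0472]
ee_rot: [[0.532, -0.847, 0.006], [-0.847, -0.532, 0.001], [0.003, -0.005, -1.0]]
wrist_force: [-0.1, 0.3, 0.2]
gripper_width: 0.557
t 3.2 tcp [0.5482 0.099  0.0472] yaw -57.86 F [-0.06  0.3   0.24] w 0.557 j6 5.0
shift [-0.001   0.008   0.0105] rows 0.09556775229049702 turn [-0.0017 -0.0008  0.0008] rows 0.05058235321018844
```

```bash
python3 -m creep '[[0.25,-0.001,0.008,0.0105,-0.001,-0.001,0],[0.25,-0.001,0.008,0.0105,-0.001,-0.001,0],[0.25,-0.001,0.008,0.0105,-0.001,-0.001,0],[0.24,-0.001,0.008,0.0105,-0.001,-0.001,0],[0.24,-0.001,0.008,0.0105,-0.001,-0.001,0]]'; python3 go.py .546 .098 .044 -58;python3 -m creep '[[0.2,0,0,0,0,0,0],[0.2,0,0,0,0,0,0],[0.2,0,0,0,0,0,0]]'; python3 go.py .546 .098 .044 -58
```

```text
time_s: 3.62
tcp_pos: [0.546, 0.098, 0.044]
ee_rot: [[0.532, -0.847, 0.001], [-0.847, -0.532, 0.002], [-0.001, -0.002, -1.0]]
wrist_force: [-0.2, -0.0, 0.2]
gripper_width: 0.257
t 3.62 tcp [0.546 0.098 0.044] yaw -57.86 F [-0.16 -0.04  0.16] w 0.257 j6 5.3
shift [-0.0001 -0.     -0.0001] rows 0.0010126953893376308 turn [-0.0006  0.0002  0.0008] rows 0.025758661804203647
time_s: 3.87
tcp_pos: [0.5461, 0.098, 0.044]
ee_rot: [[0.532, -0.847, 0.001], [-0.847, -0.532, 0.002], [-0.001, -0.002, -1.0]]
wrist_force: [1.3, -0.7, 0.5]
gripper_width: 0.204
t 3.87 tcp [0.5461 0.098  0.044 ] yaw -57.86 F [ 1.32 -0.66  0.51] w 0.204 j6 5.3
shift [-0.      0.0002 -0.    ] rows 0.0014050052042573673 turn [-0.0007  0.0002  0.0008] rows 0.026460103761139997
```

```bash
cat > look.py <<'E'
import sys,cv2
from station import r
tag=sys.argv[1]; n=sys.argv[2]; x0,y0,x1,y1=map(int,sys.argv[3:7]);k=float(sys.argv[7])
im=r.capture(n);cv2.imwrite(f"pics/{tag}.png",cv2.resize(im[y0:y1,x0:x1],None,fx=k,fy=k,interpolation=cv2.INTER_CUBIC))
E
python3 look.py b scene 320 180 430 290 5
```

```text
(no output)
```

View pics/b.png

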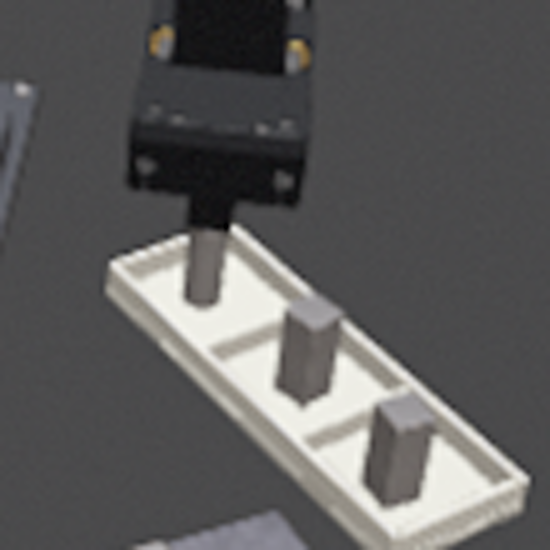

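The core still stands upright between the pads at about (361,235). Next I'll close further to see where the fingers stop.

```bash
python3 -m creep '[[0.1,0,0,0,0,0,0],[0.1,0,0,0,0,0,0],[0,0,0,0,0,0,0]]'; python3 go.py .546 .098 .044 -58
```

```text
time_s: 4.17
tcp_pos: [0.5461, 0.098, 0.044]
ee_rot: [[0.532, -0.847, 0.001], [-0.847, -0.532, 0.002], [-0.001, -0.002, -1.0]]
wrist_force: [0.8, -0.7, 0.7]
gripper_width: 0.09
t 4.17 tcp [0.5461 0.098  0.044 ] yaw -57.86 F [ 0.77 -0.71  0.67] w 0.09 j6 5.3
shift [-0.0001  0.0002 -0.0001] rows 0.0015844126426973763 turn [-0.0007  0.0002  0.0008] rows 0.026464790025013313
```

```bash
python3 -m creep '[[0,0,0,0,0,0,0],[0,0,0,0,0,0,0]]'; python3 look.py b2 scene 330 190 400 260 8;python3 look.py b3 top 160 200 250 290 6
```

```text
time_s: 4.33
tcp_pos: [0.5461, 0.098, 0.044]
ee_rot: [[0.532, -0.847, 0.002], [-0.847, -0.532, 0.002], [-0.001, -0.002, -1.0]]
wrist_force: [-0.3, 0.4, 0.4]
gripper_width: 0.018
```

View pics/b2.png

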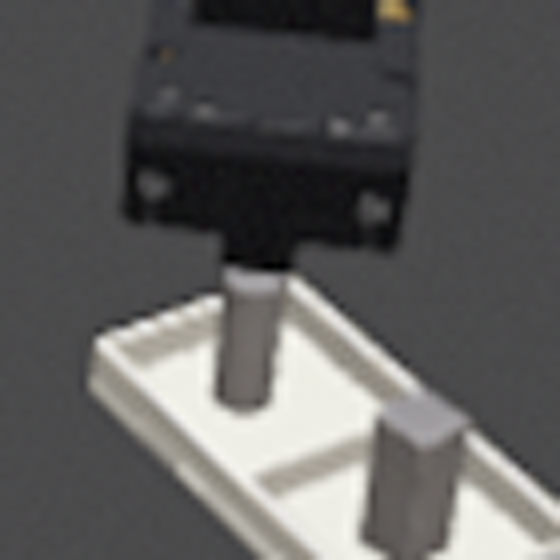

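View pics/b3.png

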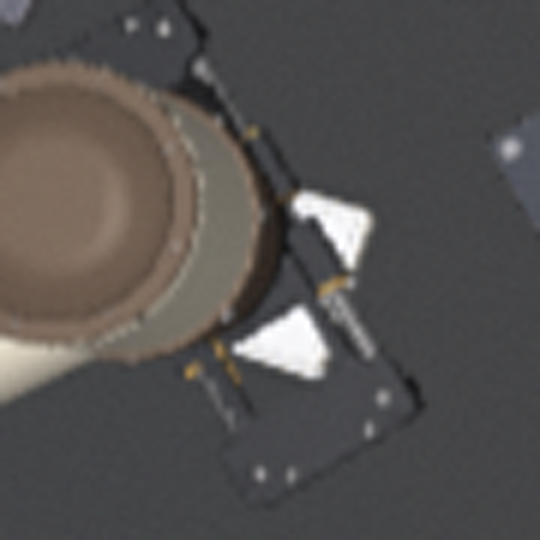

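```bash
python3 - <<'E'
from h import *
s=cv2.imread("pics/scene0.png").max(2).astype(float)
st=r.sense();p=st["tcp_pos"];R=st["ee_rot"]
for d in(0,.010,.02): print("tip+y",d,proj("scene",p+R@[0,-d,.017]),proj("scene",p+R@[0,d,.017]))
print("core pred top",proj("scene",[.546,.098,.054]),"bot",proj("scene",[.546,.098,.004]))
im=r.capture("scene"); g=im.max(2).astype(int); print(g[219:246,353:372])
print(ray("scene",(361,224.5),.054), ray("scene",(360,240),.004))
E
```

```text
tip+y 0 [[359.99211182 232.49876016]] [[359.99211182 232.49876016]]
tip+y 0.01 [[359.68713697 234.97837911]] [[360.2922163  230.05874009]]
tip+y 0.02 [[359.37717222 237.49856881]] [[360.58756615 227.65737784]]
core pred top [[360.98484602 223.87418689]] bot [[359.17961633 239.58191312]]
[[ 72  65  65  64  49  26  22  24  19  23  22  22  22  22  21  22  18  14
   20]
 [ 77  79  77  79  59  28  20  24  20  22  22  20  18  28  41  50  53  44
   31]
 [ 76  76  77  79  55  22  19  17  20  21  19  23  18  35  63  74  73  69
   68]
 [ 75  75  78  77  54  12  15  16  15  21  19  19  17  41  69  77  77  76
   77]
 [ 74  76  74  76  68  90 108  91  58  42  27  12  10  44  69  75  75  75
   77]
 [ 76  74  74  76  76 134 159 149 142 140 139 139 125 130 108  71  74  76
   75]
 [ 76  75  75  74  74 115 154 167 167 168 168 163 136 202 198 113  67  73
   75]
 [ 73  71  68  71  75  84 118 135 144 144 140 131 120 182 223 211 144  67
   73]
 [ 64 122 175 213 179  83  95 103 112 115 110 104 118 137 183 219 209 142
   65]
 [198 222 209 213 178  85  98 105 111 111 111 104 125 146 141 176 212 221
  173]
 [
[... 745 characters left out ...]
 85 102 109 113 111 107 116 218 243 239 238 238 238 238
  238]
 [238 240 236 187  88 101 107 111 110 102 121 217 242 238 238 238 238 238
  238]
 [238 238 242 218 157 110 102 105 104  95 163 225 241 238 238 238 238 238
  238]
 [239 239 240 236 226 205 161 150 160 194 225 237 239 238 238 238 238 238
  238]
 [241 239 239 239 241 238 225 222 224 235 242 240 238 238 238 238 238 238
  238]
 [228 241 239 239 238 239 240 241 241 239 239 238 238 238 238 238 238 238
  239]
 [181 229 242 240 238 238 238 239 238 238 238 238 238 238 238 238 239 240
  241]
 [143 180 229 241 239 238 238 238 238 238 239 238 238 238 239 240 237 229
  218]]
[0.54801609 0.09952658 0.054     ] [0.54590458 0.10046835 0.004     ]
```

```bash
python3 - <<'E'
from h import *
p=np.array([.5456,.097,.0789]);yv=np.array([-.847,-.531,0])
for d in(-.0435,-.058,.0435): print(d,proj("scene",p+yv*d-[0,0,.017]))
E
python3 look.py c1 scene 0 0 560 420 1.4;python3 look.py c2 top 0 0 560 420 1.4
```

```text
-0.0435 [[359.66763228 231.98154508]]
-0.058 [[359.18617104 235.80222763]]
0.0435 [[362.32447204 210.89793407]]
```

View pics/c1.png

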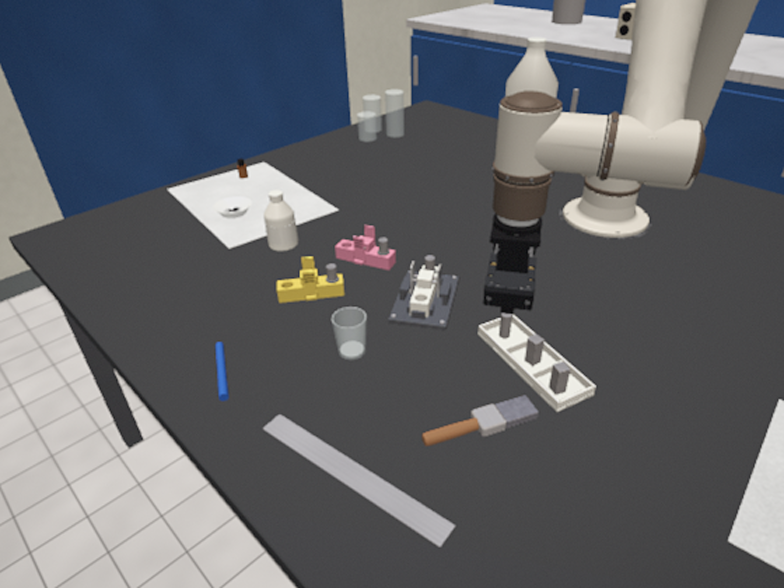

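View pics/c2.png

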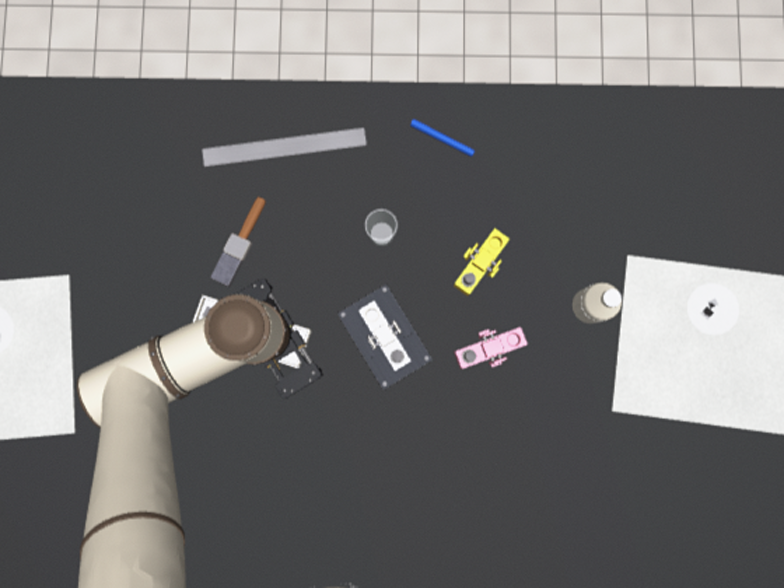

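```bash
python3 - <<'E'
from h import *
st=r.sense();p=st["tcp_pos"];R=st["ee_rot"]
for z in(.07,.097,.12): print(z,ray("top",(216.7,276.2),z), ray("top",(229.7,268.3),z),ray("top",(190,201),z))
for c in((0,.095),(.0375,.095),(.0375,-.095)): print(c,p+R@[c[0],c[1],-.053])
print("tip",[ray("scene",(361.5,223),z) for z in(.027,.04,.054)])
o=r.capture("top");cv2.imwrite("pics/d.png",cv2.resize(o[190:290,150:250],None,fx=6,fy=6,interpolation=cv2.INTER_CUBIC))
o=r.capture("scene");cv2.imwrite("pics/e.png",cv2.resize(o[60:260,320:420],None,fx=3,fy=3,interpolation=cv2.INTER_CUBIC))
E
```

```text
0.07 [0.46550745 0.05976523 0.07      ] [0.4855504  0.02781438 0.07      ] [0.65399072 0.13272277 0.07      ]
0.097 [0.46614243 0.05609908 0.097     ] [0.48571266 0.02490179 0.097     ] [0.65018032 0.12733592 0.097     ]
0.12 [0.46668333 0.05297606 0.12      ] [0.48585088 0.0224207  0.12      ] [0.64693443 0.12274713 0.12      ]
(0, 0.095) [0.46554601 0.04738566 0.09680065]
(0.0375, 0.095) [0.48549755 0.01563372 0.09677978]
(0.0375, -0.095) [0.64637382 0.11672116 0.09717774]
tip [array([0.51184784, 0.07753996, 0.027     ]), array([0.52649204, 0.08681531, 0.04      ]), array([0.54226272, 0.09680416, 0.054     ])]
```

View pics/d.png

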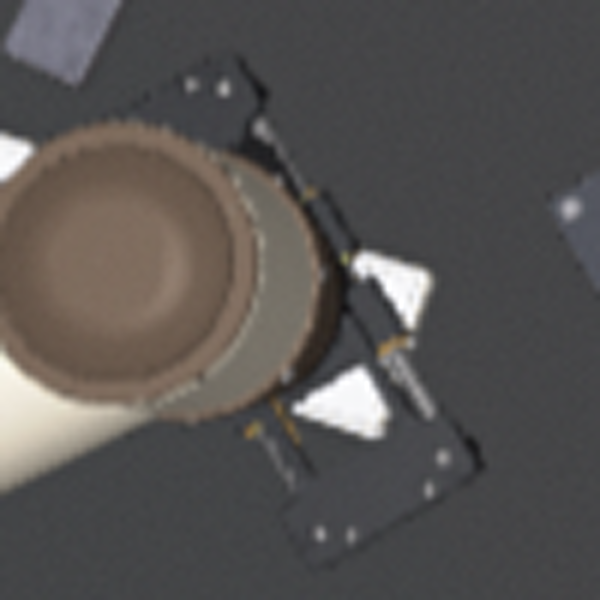

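View pics/e.png

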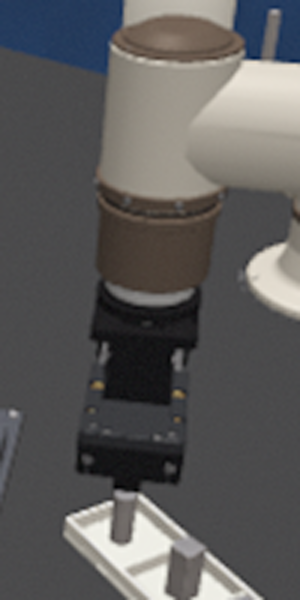

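The core never moved: the fingertips closed just above its top at scene (361,223), about 27 mm higher than reported z implies. I'll raise a little, open, look, then go down in small steps.

```bash
python3 -m creep '[[1,0,0,-0.03,0,0,0],[1,0,0,-0.03,0,0,0],[1,0,0,-0.03,0,0,0],[1,0,0,-0.03,0,0,0],[1,0,0,-0.03,0,0,0]]'; python3 -m creep '[[1,0,0,0,0,0,0],[1,0,0,0,0,0,0],[1,0,0,0,0,0,0],[1,0,0,0,0,0,0],[1,0,0,0,0,0,0]]';python3 -m creep '[[1,0,0,0.02,0,0,0],[1,0,0,0.04,0,0,0],[1,0,0,0.06,0,0,0],[1,0,0,0.07,0,0,0],[1,0,0,0.07,0,0,0]]'; python3 go.py .546 .098 .034 -58; python3 look.py f scene 330 190 400 260 8
```

```text
time_s: 5.1
tcp_pos: [0.5459, 0.098, 0.053]
ee_rot: [[0.532, -0.847, 0.001], [-0.847, -0.532, 0.002], [-0.001, -0.002, -1.0]]
wrist_force: [-0.8, -0.5, -0.4]
gripper_width: 0.301
time_s: 5.52
tcp_pos: [0.5459, 0.098, 0.0529]
ee_rot: [[0.532, -0.847, 0.001], [-0.847, -0.532, 0.002], [-0.001, -0.002, -1.0]]
wrist_force: [0.7, -0.9, 0.6]
gripper_width: 0.676
time_s: 5.93
tcp_pos: [0.5451, 0.0976, 0.0306]
ee_rot: [[0.532, -0.847, -0.001], [-0.847, -0.532, 0.001], [-0.001, 0.001, -1.0]]
wrist_force: [-0.5, 0.4, -0.1]
gripper_width: 0.98
t 5.93 tcp [0.5451 0.0976 0.0306] yaw -57.87 F [-0.47  0.36 -0.14] w 0.98 j6 5.3
shift [ 0.0006 -0.0031 -0.0113] rows 0.08479127183019594 turn [0.0002 0.0003 0.0007] rows 0.02072546463790672
```

View pics/f.png

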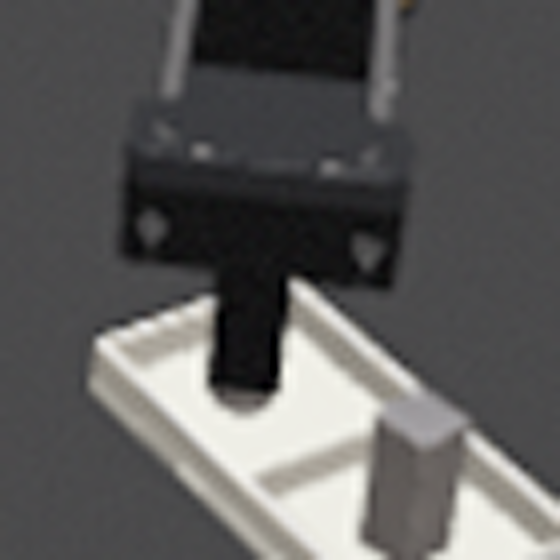

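```bash
python3 -m creep '[[1,0,-0.002,0.015,0,0,0],[1,0,-0.002,0.03,0,0,0],[1,0,-0.002,0.04,0,0,0],[1,0,-0.002,0.04,0,0,0],[0.8,0,-0.002,0.04,0,0,0]]'; python3 go.py .546 .098 .018 -58; python3 look.py f2 scene 330 190 400 260 8
```

```text
time_s: 6.4
tcp_pos: [0.5459, 0.098, 0.0189]
ee_rot: [[0.532, -0.847, -0.001], [-0.847, -0.532, 0.001], [-0.001, 0.0, -1.0]]
wrist_force: [0.5, 0.7, 0.1]
gripper_width: 0.973
t 6.4 tcp [0.5459 0.098  0.0189] yaw -57.86 F [0.53 0.66 0.14] w 0.973 j6 5.3
shift [ 0.0003 -0.0001  0.003 ] rows 0.022000531238963363 turn [0.0001 0.0003 0.0008] rows 0.020854151299951273
```

View pics/f2.png

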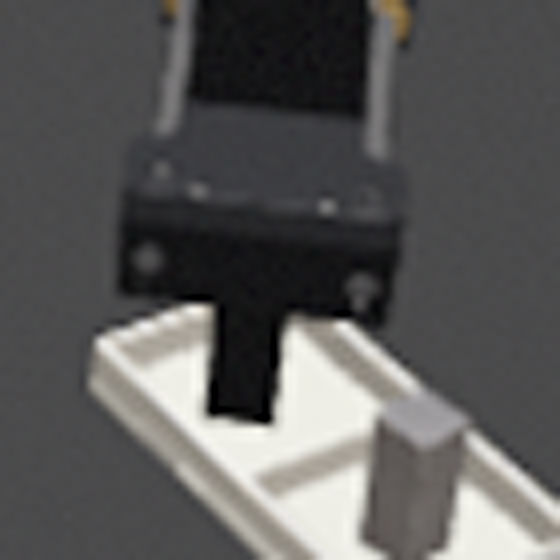

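```bash
python3 -m creep '[[0.15,0,0,0.003,0,0,0],[0.15,0,0,0.003,0,0,0],[0.15,0,0,0.003,0,0,0],[0.15,0,0,0.003,0,0,0],[0.15,0,0,0.003,0,0,0]]'; python3 -m creep '[[0.15,0,0,0,0,0,0],[0.15,0,0,0,0,0,0],[0.15,0,0,0,0,0,0],[0.15,0,0,0,0,0,0],[0.15,0,0,0,0,0,0]]'; python3 go.py .546 .098 .018 -58;  python3 look.py f3 scene 330 190 400 260 8
```

```text
time_s: 6.87
tcp_pos: [0.5462, 0.0982, 0.0184]
ee_rot: [[0.532, -0.847, 0.0], [-0.847, -0.532, 0.001], [-0.001, -0.001, -1.0]]
wrist_force: [0.2, -0.2, 0.2]
gripper_width: 0.584
time_s: 7.28
tcp_pos: [0.5461, 0.0981, 0.0183]
ee_rot: [[0.532, -0.847, 0.0], [-0.847, -0.532, 0.001], [-0.001, -0.001, -1.0]]
wrist_force: [0.0, 0.0, -0.9]
gripper_width: 0.219
t 7.28 tcp [0.5461 0.0981 0.0183] yaw -57.85 F [ 0.02  0.03 -0.89] w 0.219 j6 5.3
shift [0.0002 0.0006 0.0012] rows 0.009541608519661899 turn [-0.0002  0.0002  0.0008] rows 0.02156826818100501
```

View pics/f3.png

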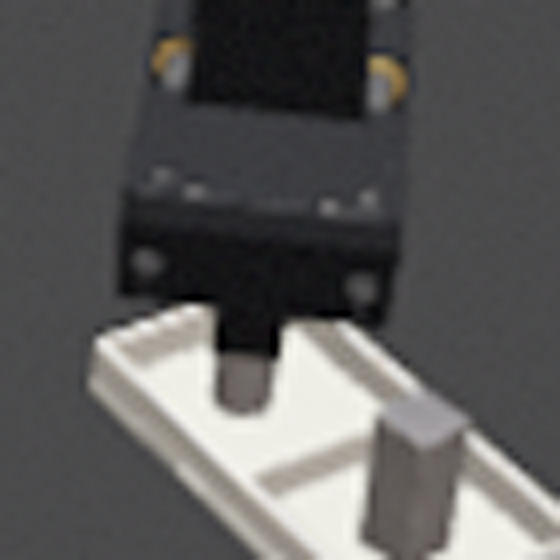

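Now it's gripped (opening 0.219 ≈ 20 mm). The reported z reads about 25 mm below the true height. I'll regrip at 90° so the core is centred both ways.

```bash
python3 -m creep '[[0.15,0,0,0,0,0,0],[0.15,0,0,0,0,0,0],[0.6,0,0,0,0,0,0],[0.6,0,0,0,0,0,0],[0.6,0,0,0,0,0,0]]'; python3 -m creep '[[0.6,0,0,0,0,0,0.02],[0.6,0,0,0,0,0,0.06],[0.6,0,0,0,0,0,0.1],[0.6,0,0,0,0,0,0.14],[0.6,0,0,0,0,0,0.18]]';python3 -m creep '[[0.6,0,0,0,0,0,0.038],[0.6,0,0,0,0,0,0.076],[0.6,0,0,0,0,0,0.114],[0.6,0,0,0,0,0,0.152],[0.6,0,0,0,0,0,0.19]]'; python3 go.py .5461 .0981 .0183 -148
```

```text
time_s: 7.75
tcp_pos: [0.5461, 0.0981, 0.0183]
ee_rot: [[0.532, -0.847, 0.0], [-0.847, -0.532, 0.001], [-0.001, -0.0, -1.0]]
wrist_force: [0.1, -0.3, -0.2]
gripper_width: 0.364
time_s: 8.17
tcp_pos: [0.5462, 0.0981, 0.0184]
ee_rot: [[-0.008, -1.0, 0.0], [-1.0, 0.008, 0.001], [-0.001, -0.0, -1.0]]
wrist_force: [-0.5, -0.5, -0.4]
gripper_width: 0.594
time_s: 8.58
tcp_pos: [0.5461, 0.0981, 0.0183]
ee_rot: [[-0.574, -0.819, 0.0], [-0.819, 0.574, 0.001], [-0.001, 0.0, -1.0]]
wrist_force: [-0.7, -0.0, -0.7]
gripper_width: 0.597
t 8.58 tcp [0.5461 0.0981 0.0183] yaw -125.0 F [-0.72 -0.03 -0.68] w 0.597 j6 -61.8
shift [0.0001 0.0001 0.0001] rows 0.0010371276808346884 turn [0.0002 0.0002 0.1278] rows 3.212532676628056
```

```bash
python3 -m creep '[[0.6,0,0,0,0,0,0.038],[0.6,0,0,0,0,0,0.076],[0.6,0,0,0,0,0,0.112],[0.4,0,0,0,0,0,0.1278],[0.15,0,0,0,0,0,0.1278]]'; python3 -m creep '[[0.15,0,0,0,0,0,0],[0.15,0,0,0,0,0,0],[0.15,0,0,0,0,0,0],[0.15,0,0,0,0,0,0],[0.15,0,0,0,0,0,0]]'; python3 -m creep '[[0.1,0,0,0,0,0,0],[0.1,0,0,0,0,0,0]]'; python3 go.py .5461 .0981 .0183 -148; python3 look.py g scene 330 190 400 260 8
```

```text
time_s: 9.0
tcp_pos: [0.5461, 0.0981, 0.0183]
ee_rot: [[-0.848, -0.529, 0.0], [-0.529, 0.848, 0.001], [-0.001, 0.001, -1.0]]
wrist_force: [-0.1, -0.4, -0.4]
gripper_width: 0.521
time_s: 9.42
tcp_pos: [0.5461, 0.0981, 0.0183]
ee_rot: [[-0.848, -0.53, 0.0], [-0.53, 0.848, 0.001], [-0.0, 0.001, -1.0]]
wrist_force: [-0.4, -0.3, 0.4]
gripper_width: 0.218
time_s: 9.58
tcp_pos: [0.5461, 0.0981, 0.0183]
ee_rot: [[-0.848, -0.53, 0.0], [-0.53, 0.848, 0.001], [-0.001, 0.001, -1.0]]
wrist_force: [0.1, -0.8, 0.7]
gripper_width: 0.216
t 9.58 tcp [0.5461 0.0981 0.0183] yaw -148.01 F [ 0.13 -0.84  0.73] w 0.216 j6 -84.9
shift [ 0.0002 -0.0001  0.0001] rows 0.001387849573635504 turn [ 0.0002  0.0002 -0.0001] rows 0.007144095627914004
```

View pics/g.png

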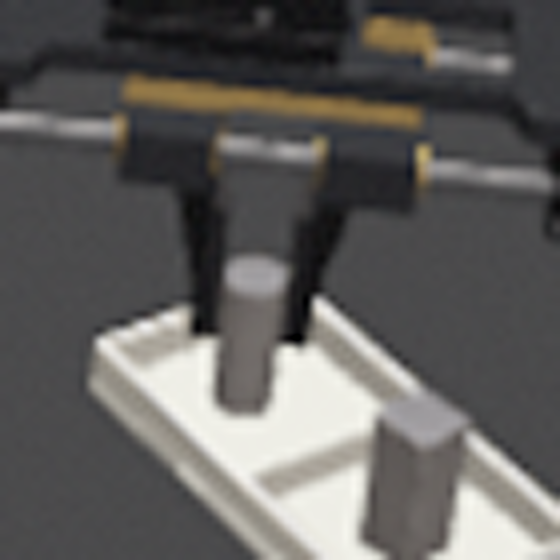

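```bash
python3 - <<'E'
from h import *
st=r.sense();p=st["tcp_pos"]+[0,0,.0254];R=st["ee_rot"]
im=r.capture("scene");x0,y0,k=330,190,8
im=cv2.resize(im[190:260,330:400],None,fx=8,fy=8,interpolation=cv2.INTER_CUBIC)
def ln(A,B,c):
    a,b=[tuple(int(v) for v in ((proj("scene",q)[0]-[x0,y0]+.5)*k)) for q in(A,B)];cv2.line(im,a,b,c,1)
for s in(1,-1):
    c=[p+R@[dx,s*dy,.017] for dx,dy in((-.0095,.01),(.0095,.01),(.0095,.018),(-.0095,.018))]
    for i in range(4): ln(c[i],c[(i+1)%4],(0,0,255))
    ln(c[0],c[0]+[0,0,.03],(0,255,0));ln(c[1],c[1]+[0,0,.03],(0,255,0))
for q in list(cyl(p[0],p[1],.01,.004,.054)):
    u=(proj("scene",q)[0]-[x0,y0]+.5)*k;cv2.circle(im,(int(u[0]),int(u[1])),1,(255,0,0),-1)
cv2.imwrite("pics/g2.png",im)
E
```

```text
(no output)
```

View pics/g2.png

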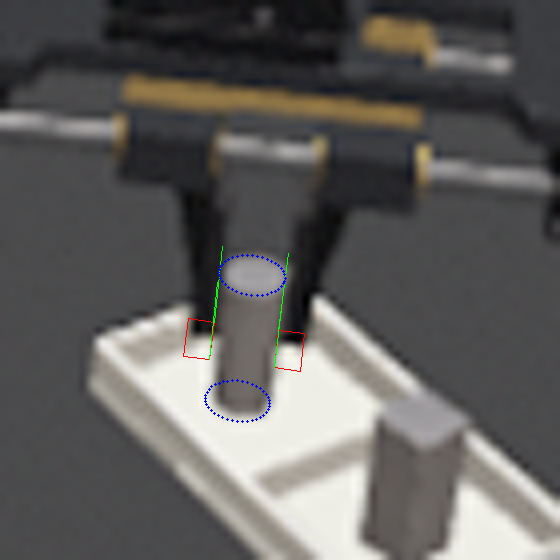

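Core gripped upright at scene (361,232), fingertips roughly 20 mm down its sides. Lifting.

```bash
python3 -m creep '[[0.1,0,0,-0.02,0,0,0],[0.1,0,0,-0.08,0,0,0],[0.1,0,0,-0.16,0,0,0],[0.1,0,0,-0.22,0,0,0],[0.1,0,0,-0.24,0,0,0]]'; python3 go.py .5997 -.0583 .09 -148; python3 look.py g3 scene 310 160 420 260 6
```

```text
time_s: 10.1
tcp_pos: [0.548, 0.0987, 0.0937]
ee_rot: [[-0.848, -0.53, 0.006], [-0.53, 0.848, 0.003], [-0.006, -0.001, -1.0]]
wrist_force: [0.3, -0.2, -0.8]
gripper_width: 0.217
t 10.1 tcp [0.548  0.0987 0.0937] yaw -147.98 F [ 0.3  -0.19 -0.78] w 0.217 j6 -84.9
shift [ 0.1315 -0.5352  0.0119] rows 3.9657174436540954 turn [-0.0002  0.002   0.0001] rows 0.050467005200461795
```

View pics/g3.png

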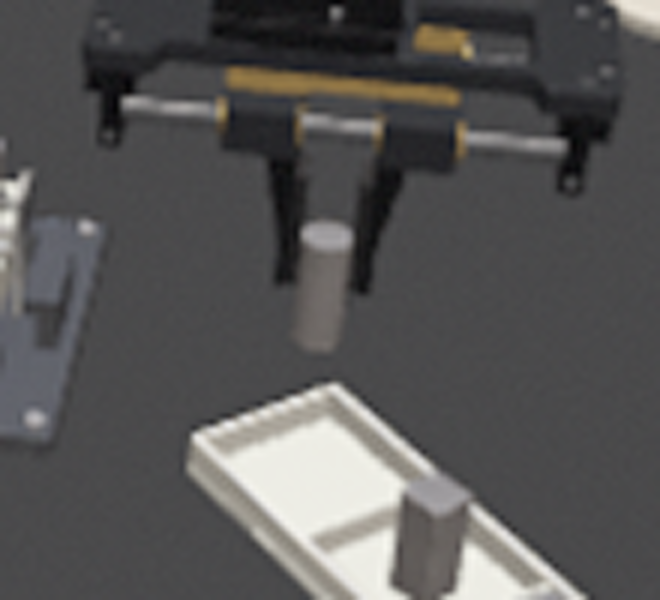

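```bash
python3 -m creep '[[0.1,0.02,-0.09,0,0,0.002,0],[0.1,0.052,-0.21,0,0,0.002,0],[0.1,0.08,-0.33,0,0,0.002,0],[0.1,0.11,-0.45,0,0,0.002,0],[0.1,0.1315,-0.535,0,0,0.002,0]]'; python3 -m creep '[[0.1,0,0,0,0,0,0]]'; python3 go.py .5997 -.0583 .094 -148
```

```text
time_s: 10.57
tcp_pos: [0.5992, -0.0607, 0.0919]
ee_rot: [[-0.849, -0.529, -0.002], [-0.529, 0.849, -0.001], [0.002, 0.001, -1.0]]
wrist_force: [0.3, 1.0, -1.3]
gripper_width: 0.221
time_s: 10.65
tcp_pos: [0.5996, -0.0646, 0.0906]
ee_rot: [[-0.851, -0.525, -0.003], [-0.525, 0.851, -0.001], [0.003, 0.001, -1.0]]
wrist_force: [0.6, 0.5, -0.8]
gripper_width: 0.22
t 10.65 tcp [ 0.5996 -0.0646  0.0906] yaw -148.33 F [ 0.55  0.52 -0.78] w 0.22 j6 -67.6
shift [-0.0115  0.0178 -0.0114] rows 0.17295710804230674 turn [ 0.0002 -0.001  -0.0019] rows 0.05381737548364027
```

```bash
python3 -m creep '[[0.1,-0.0115,0.0178,-0.0114,0,-0.001,-0.002],[0.1,-0.0115,0.0178,-0.0114,0,-0.001,-0.002],[0.1,-0.0115,0.0178,-0.0114,0,-0.001,-0.002],[0.1,-0.0115,0.0178,-0.0114,0,-0.001,-0.002]]'; python3 go.py .5997 -.0583 .094 -148
python3 - <<'E'
from h import *
im=r.capture("scene");cv2.imwrite("pics/h_raw.png",im)
st=r.sense();p=st["tcp_pos"]
x0,y0,x1,y1,k=265,130,345,230,6
o=cv2.resize(im[y0:y1,x0:x1],None,fx=k,fy=k,interpolation=cv2.INTER_CUBIC)
def dots(P,c):
    for u in (proj("scene",P)-[x0,y0]+.5)*k: cv2.circle(o,(int(u[0]),int(u[1])),1,c,-1)
zb=p[2]-.0183+.004
dots(cyl(p[0],p[1],.01,zb,zb+.05),(255,0,0))
dots(cyl(.5997,-.0583,.0115,.04,.04),(0,0,255))
cv2.imwrite("pics/h.png",o)
E
```

```text
time_s: 10.98
tcp_pos: [0.5994, -0.057, 0.0939]
ee_rot: [[-0.847, -0.532, -0.001], [-0.532, 0.847, 0.001], [0.0, 0.001, -1.0]]
wrist_force: [0.7, 0.3, 0.1]
gripper_width: 0.218
t 10.98 tcp [ 0.5994 -0.057   0.0939] yaw -147.87 F [0.67 0.29 0.11] w 0.218 j6 -67.8
shift [ 0.0014 -0.0041 -0.0003] rows 0.031158178554824462 turn [ 0.0003 -0.0001  0.0007] rows 0.019708906137723182
```

View pics/h.png

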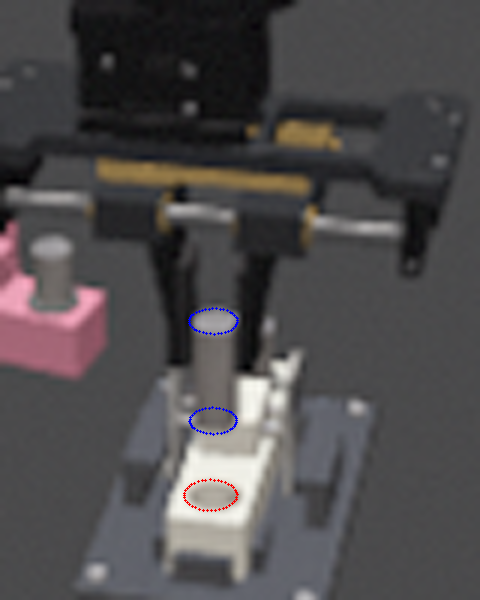

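```bash
python3 -m creep '[[0.1,0.001,-0.004,0.02,0,0,0.0007],[0.1,0.001,-0.004,0.06,0,0,0.0007],[0.1,0.001,-0.004,0.1,0,0,0.0007],[0.1,0.001,-0.004,0.11,0,0,0.0007],[0.1,0.001,-0.004,0.11,0,0,0.0007]]'; python3 -m creep '[[0.1,0,0,0,0,0,0]]'; python3 go.py .5997 -.0583 .058 -148
```

```text
time_s: 11.45
tcp_pos: [0.5988, -0.0579, 0.0597]
ee_rot: [[-0.848, -0.53, -0.003], [-0.53, 0.848, 0.0], [0.003, 0.002, -1.0]]
wrist_force: [0.1, 0.2, -0.6]
gripper_width: 0.22
time_s: 11.53
tcp_pos: [0.5992, -0.0577, 0.06]
ee_rot: [[-0.847, -0.531, -0.003], [-0.531, 0.847, 0.0], [0.002, 0.002, -1.0]]
wrist_force: [-0.2, 0.0, -0.2]
gripper_width: 0.223
t 11.53 tcp [ 0.5992 -0.0577  0.06  ] yaw -147.93 F [-0.19  0.03 -0.18] w 0.223 j6 -67.8
shift [-0.0003 -0.0026  0.0067] rows 0.051993144498856156 turn [ 0.0005 -0.0007  0.0004] rows 0.0247596785227903
```

```bash
python3 -m creep '[[0.1,0,-0.0026,0.0067,0,-0.0007,0],[0.1,0,-0.0026,0.0067,0,-0.0007,0],[0.1,0,-0.0026,0.0067,0,-0.0007,0],[0.1,0,-0.0026,0.0067,0,-0.0007,0]]'; python3 go.py .5997 -.0583 .054 -148
python3 - <<'E'
from h import *
im=r.capture("scene");cv2.imwrite("pics/h2_raw.png",im)
x0,y0,x1,y1,k=280,165,330,225,10
o=cv2.resize(im[y0:y1,x0:x1],None,fx=k,fy=k,interpolation=cv2.INTER_CUBIC)
cv2.imwrite("pics/h2.png",o)
E
```

```text
time_s: 11.87
tcp_pos: [0.5999, -0.0584, 0.0584]
ee_rot: [[-0.847, -0.531, -0.0], [-0.531, 0.847, 0.001], [-0.001, 0.001, -1.0]]
wrist_force: [-0.6, 0.4, -0.1]
gripper_width: 0.222
t 11.87 tcp [ 0.5999 -0.0584  0.0584] yaw -147.93 F [-0.55  0.41 -0.12] w 0.222 j6 -67.6
shift [0.0003 0.0005 0.0148] rows 0.1062642472359373 turn [0.0004 0.0002 0.0004] rows 0.014316859623970571
```

View pics/h2.png

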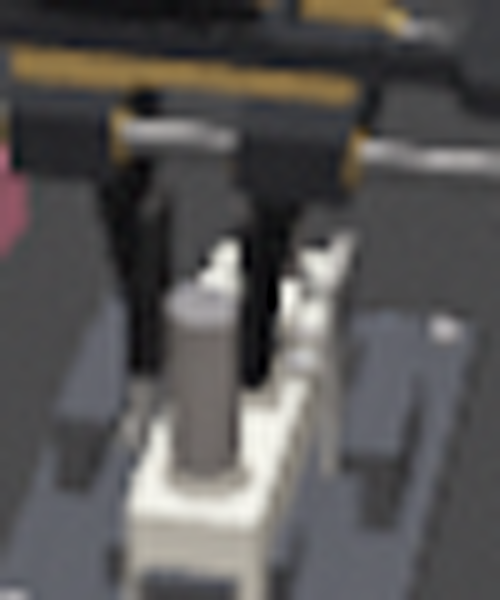

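```bash
python3 -m creep '[[0.1,0,0,0.007,0,0,0],[0.1,0,0,0.014,0,0,0],[0.1,0,0,0.02,0,0,0],[0.1,0,0,0.026,0,0,0],[0.1,0,0,0.026,0,0,0]]'; python3 go.py .5997 -.0583 .0363 -148
```

```text
time_s: 12.33
tcp_pos: [0.5994, -0.0584, 0.05]
ee_rot: [[-0.847, -0.531, -0.001], [-0.531, 0.847, 0.001], [0.001, 0.002, -1.0]]
wrist_force: [-0.6, 0.3, 0.5]
gripper_width: 0.224
t 12.33 tcp [ 0.5994 -0.0584  0.05  ] yaw -147.94 F [-0.57  0.35  0.52] w 0.224 j6 -67.6
shift [-0.001  -0.0003  0.0455] rows 0.32746630384114955 turn [ 0.0006 -0.0002  0.0004] rows 0.017402662894518816
```

It's going in: the bottom is about 4 mm below the mouth and there is no force. Continuing down.

```bash
python3 -m creep '[[0.1,-0.001,0,0.01,0,0,0],[0.1,-0.001,0,0.02,0,0,0],[0.1,-0.001,0,0.028,0,0,0],[0.1,-0.001,0,0.034,0,0,0],[0.1,-0.001,0,0.034,0,0,0]]'; python3 go.py .5997 -.0583 .0363 -148
```

```text
time_s: 12.75
tcp_pos: [0.5993, -0.0583, 0.0391]
ee_rot: [[-0.848, -0.531, -0.002], [-0.531, 0.848, 0.001], [0.001, 0.002, -1.0]]
wrist_force: [0.5, 0.1, -0.3]
gripper_width: 0.219
t 12.75 tcp [ 0.5993 -0.0583  0.0391] yaw -147.95 F [ 0.46  0.13 -0.3 ] w 0.219 j6 -67.6
shift [-0.0011 -0.0008  0.0094] rows 0.06815605949755961 turn [ 0.0007 -0.0005  0.0003] rows 0.023062042573710594
```

```bash
python3 -m creep '[[0.1,-0.001,0,0.004,0,0,0],[0.1,-0.001,0,0.008,0,0,0],[0.1,-0.001,0,0.01,0,0,0]]'; python3 go.py .5997 -.0583 .0363 -148;python3 look.py i scene 280 165 330 225 10
```

```text
time_s: 13.0
tcp_pos: [0.5997, -0.0581, 0.0363]
ee_rot: [[-0.847, -0.531, -0.002], [-0.531, 0.847, 0.001], [0.001, 0.002, -1.0]]
wrist_force: [-0.9, 0.4, 4.0]
gripper_width: 0.22
t 13.0 tcp [ 0.5997 -0.0581  0.0363] yaw -147.93 F [-0.86  0.4   4.03] w 0.22 j6 -67.7
shift [ 0.0002 -0.0006  0.0001] rows 0.004873123165914919 turn [ 0.0007 -0.0005  0.0004] rows 0.02273528641441506
```

View pics/i.png

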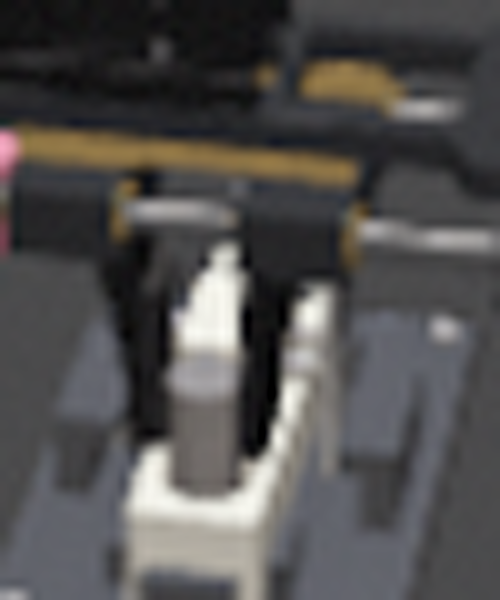

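Core seated: 4 N reaction at exactly the expected depth, and its top at scene (300,203). Releasing.

```bash
python3 -m creep '[[1,0,0,0,0,0,0],[1,0,0,0,0,0,0],[1,0,0,0,0,0,0],[1,0,0,0,0,0,0],[1,0,0,0,0,0,0]]'; python3 -m creep '[[1,0,0,0,0,0,0],[1,0,0,0,0,0,0],[1,0,0,0,0,0,0],[1,0,0,-0.05,0,0,0],[1,0,0,-0.12,0,0,0]]';python3 -m creep '[[1,0,0,-0.06,0,0,0],[1,0,0,-0.06,0,0,0],[1,0,0,-0.06,0,0,0]]'; python3 go.py .5616 -.0822 .08 -148;python3 look.py j scene 270 145 340 225 8;python3 look.py j2 top 230 190 320 280 6
```

```text
time_s: 13.47
tcp_pos: [0.5997, -0.0581, 0.0364]
ee_rot: [[-0.847, -0.531, -0.002], [-0.531, 0.847, 0.001], [0.001, 0.002, -1.0]]
wrist_force: [0.4, 0.2, 0.6]
gripper_width: 0.514
time_s: 13.88
tcp_pos: [0.5979, -0.0583, 0.0706]
ee_rot: [[-0.848, -0.53, -0.008], [-0.53, 0.848, 0.001], [0.006, 0.005, -1.0]]
wrist_force: [1.0, 0.0, -0.4]
gripper_width: 0.891
time_s: 14.13
tcp_pos: [0.5986, -0.0581, 0.0894]
ee_rot: [[-0.848, -0.53, -0.005], [-0.53, 0.848, 0.001], [0.004, 0.004, -1.0]]
wrist_force: [-0.3, -0.6, -0.3]
gripper_width: 0.992
t 14.13 tcp [ 0.5986 -0.0581  0.0894] yaw -147.97 F [-0.35 -0.55 -0.25] w 0.992 j6 -67.7
shift [ 0.147  -0.0027  0.0319] rows 1.0823018943430167 turn [ 0.0012 -0.0012  0.0002] rows 0.04459158238983857
```

View pics/j.png

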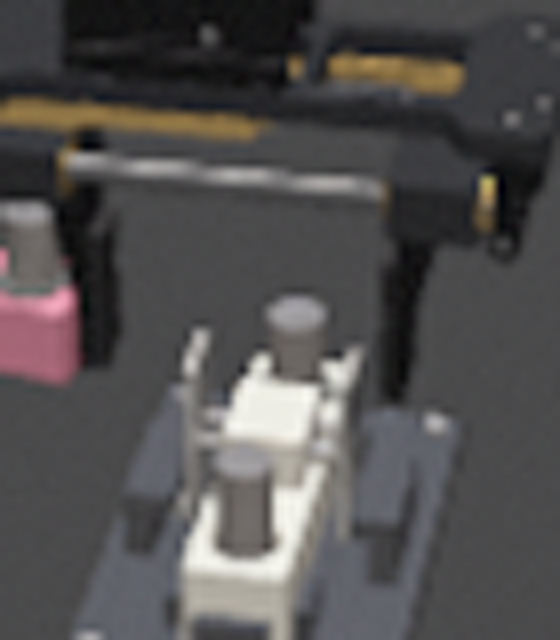

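View pics/j2.png

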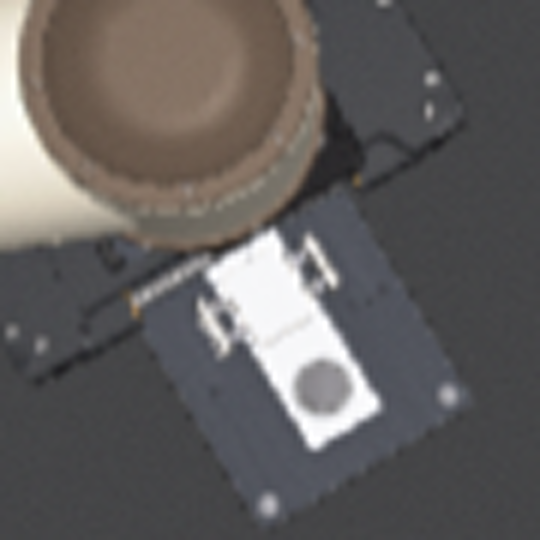

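```bash
python3 - <<'E'
from h import *
st=r.sense();p=st["tcp_pos"];R=st["ee_rot"];print(p)
for z in(.08,.09,.1,.11,.12):
    for s in(1,-1):
        print(z,s,[proj("scene",[*(p+R@[dx,s*.048,0])[:2],z]).round(1)[0].tolist() for dx in(-.0095,0,.0095)])
print("x axis",R[:,0])
E
```

```text
[ 0.59729833 -0.05828412  0.08766537]
0.08 1 [[318.2, 203.2], [318.8, 201.1], [319.4, 199.1]]
0.08 -1 [[281.3, 199.0], [282.2, 197.0], [283.0, 195.0]]
0.09 1 [[318.3, 199.9], [318.9, 197.9], [319.5, 195.8]]
0.09 -1 [[281.2, 195.7], [282.1, 193.8], [282.9, 191.8]]
0.1 1 [[318.4, 196.6], [319.0, 194.6], [319.6, 192.6]]
0.1 -1 [[281.1, 192.5], [282.0, 190.5], [282.9, 188.6]]
0.11 1 [[318.5, 193.3], [319.1, 191.2], [319.7, 189.2]]
0.11 -1 [[281.0, 189.2], [281.9, 187.2], [282.8, 185.3]]
0.12 1 [[318.6, 189.9], [319.2, 187.9], [319.8, 185.9]]
0.12 -1 [[280.9, 185.8], [281.8, 183.9], [282.7, 181.9]]
x axis [-0.84785099 -0.53018335  0.00737025]
```

Core stands in the pocket at scene (300,208), symmetric with the fixed core. Now over the paddles; true tip height ≈ reported z + 15.5 mm.

```bash
python3 -m creep '[[1,0.04,0,0,0.001,-0.001,0],[1,0.08,-0.002,0,0.001,-0.001,0],[1,0.12,-0.003,0,0.001,-0.001,0],[1,0.14,-0.003,0,0.001,-0.001,0],[1,0.14,-0.003,0,0.001,-0.001,0]]'; python3 -m creep '[[1,0,0,0,0,0,0],[1,0,0,0,0,0,0]]'; python3 go.py .5616 -.0822 .08 -148
```

```text
time_s: 14.65
tcp_pos: [0.5605, -0.0822, 0.0877]
ee_rot: [[-0.849, -0.529, -0.006], [-0.529, 0.849, -0.0], [0.006, 0.003, -1.0]]
wrist_force: [-0.3, 0.4, -0.1]
gripper_width: 0.997
time_s: 14.82
tcp_pos: [0.5607, -0.0823, 0.0879]
ee_rot: [[-0.849, -0.529, -0.006], [-0.529, 0.849, -0.0], [0.005, 0.003, -1.0]]
wrist_force: [0.2, 1.0, -0.1]
gripper_width: 1.003
t 14.82 tcp [ 0.5607 -0.0823  0.0879] yaw -148.07 F [ 0.17  0.98 -0.07] w 1.003 j6 -66.0
shift [-0.0029 -0.0014  0.0261] rows 0.18955064985642864 turn [ 0.001  -0.0017 -0.0004] rows 0.04914724360302049
```

```bash
python3 -m creep '[[1,-0.003,-0.001,0.01,0.001,-0.0017,0],[1,-0.003,-0.001,0.026,0.001,-0.0017,0],[1,-0.003,-0.001,0.05,0.001,-0.0017,0],[1,-0.003,-0.001,0.07,0.001,-0.0017,0],[1,-0.003,-0.001,0.07,0.001,-0.0017,0]]';python3 -m creep '[[1,0,0,0,0,0,0]]'; python3 go.py .5616 -.0822 .031 -148;python3 look.py k scene 265 140 345 230 7
```

```text
time_s: 15.23
tcp_pos: [0.5602, -0.082, 0.0648]
ee_rot: [[-0.849, -0.529, -0.004], [-0.529, 0.849, -0.0], [0.003, 0.002, -1.0]]
wrist_force: [-1.0, -0.2, 0.2]
gripper_width: 0.996
time_s: 15.32
tcp_pos: [0.5601, -0.082, 0.0642]
ee_rot: [[-0.849, -0.529, -0.004], [-0.529, 0.849, -0.0], [0.004, 0.002, -1.0]]
wrist_force: [1.7, -0.8, -0.6]
gripper_width: 0.999
t 15.32 tcp [ 0.5601 -0.082   0.0642] yaw -148.06 F [ 1.7  -0.77 -0.61] w 0.999 j6 -66.1
shift [-0.0042 -0.0033  0.1108] rows 0.7981180148686161 turn [ 0.0007 -0.0013 -0.0004] rows 0.03703221951154878
```

View pics/k.png

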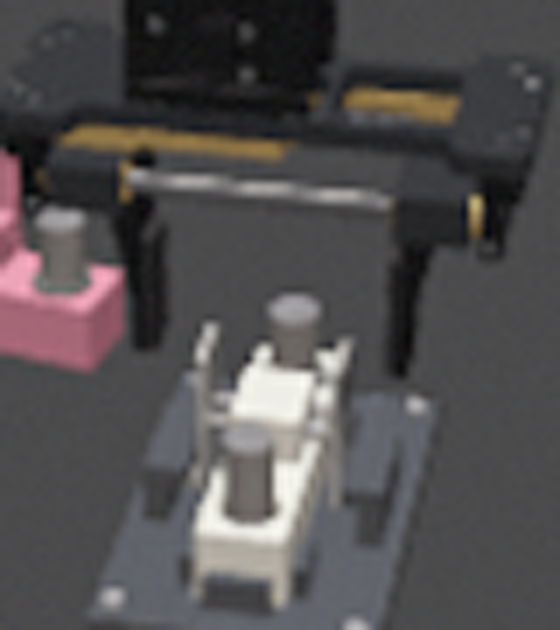

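```bash
python3 -m creep '[[1,-0.004,-0.003,0.02,0.001,-0.0013,0],[1,-0.004,-0.003,0.05,0.001,-0.0013,0],[1,-0.004,-0.003,0.08,0.001,-0.0013,0],[1,-0.004,-0.003,0.09,0.001,-0.0013,0],[1,-0.004,-0.003,0.09,0.001,-0.0013,0]]';python3 -m creep '[[1,0,0,0,0,0,0],[1,0,0,0,0,0,0]]'; python3 go.py .5616 -.0822 .031 -148;python3 look.py l scene 265 140 345 230 7
```

```text
time_s: 15.78
tcp_pos: [0.5601, -0.0822, 0.0355]
ee_rot: [[-0.849, -0.529, -0.003], [-0.529, 0.849, -0.001], [0.003, 0.001, -1.0]]
wrist_force: [0.0, 0.0, 0.0]
gripper_width: 1.0
time_s: 15.95
tcp_pos: [0.5601, -0.0822, 0.0353]
ee_rot: [[-0.849, -0.529, -0.003], [-0.529, 0.849, -0.001], [0.003, 0.001, -1.0]]
wrist_force: [-0.3, 0.5, -0.5]
gripper_width: 1.001
t 15.95 tcp [ 0.5601 -0.0822  0.0353] yaw -148.09 F [-0.25  0.51 -0.5 ] w 1.001 j6 -66.2
shift [-0.0043 -0.0026  0.0144] rows 0.11012578492991734 turn [ 0.0003 -0.0011 -0.0005] rows 0.03018068775492175
```

View pics/l.png

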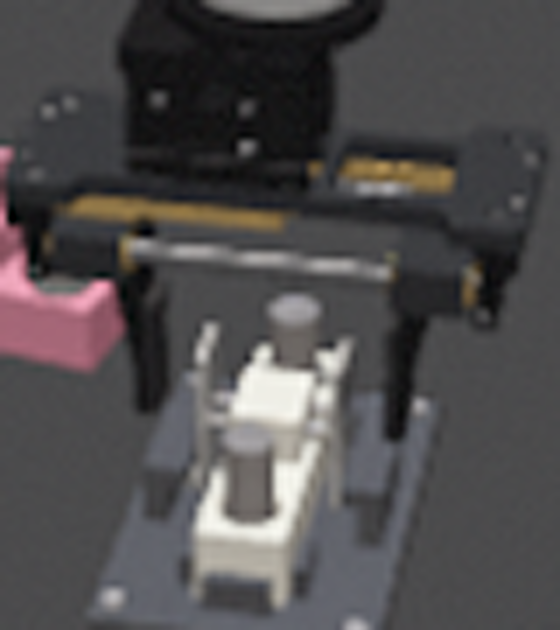

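```bash
python3 -m creep '[[0.9,-0.0043,-0.0026,0.0144,0,-0.001,0],[0.8,-0.0043,-0.0026,0.0144,0,-0.001,0],[0.75,-0.0043,-0.0026,0.0144,0,-0.001,0],[0.75,-0.0043,-0.0026,0.0144,0,-0.001,0],[0.75,-0.0043,-0.0026,0.0144,0,-0.001,0]]'; python3 go.py .5616 -.0822 .031 -148;python3 look.py m scene 265 140 345 230 7; python3 - <<'E'
from h import *
st=r.sense();p=st["tcp_pos"]+[0,0,.0325];R=st["ee_rot"];w=st["gripper_width"]*.087/2
im=cv2.imread("pics/m.png")
def d(P,c):
    u=(proj("scene",P)[0]-[265,140]+.5)*7;cv2.circle(im,(int(u[0]),int(u[1])),2,c,-1)
for s in(1,-1):
    for dx in(-.0095,.0095):
        for dy in (0,.008): d(p+R@[dx,s*(w+dy),.017],(0,0,255))
        d(p+R@[dx,s*w,-.02],(0,255,0))
cv2.imwrite("pics/m2.png",im)
E
```

```text
time_s: 16.42
tcp_pos: [0.5618, -0.0822, 0.0314]
ee_rot: [[-0.849, -0.529, 0.0], [-0.529, 0.849, 0.001], [-0.001, 0.001, -1.0]]
wrist_force: [0.5, 0.5, -0.6]
gripper_width: 0.771
t 16.42 tcp [ 0.5618 -0.0822  0.0314] yaw -148.09 F [ 0.47  0.52 -0.55] w 0.771 j6 -66.0
shift [0.0007 0.0005 0.0013] rows 0.011140438699863156 turn [ 0.0002  0.0002 -0.0005] rows 0.01331665176029259
```

View pics/m2.png

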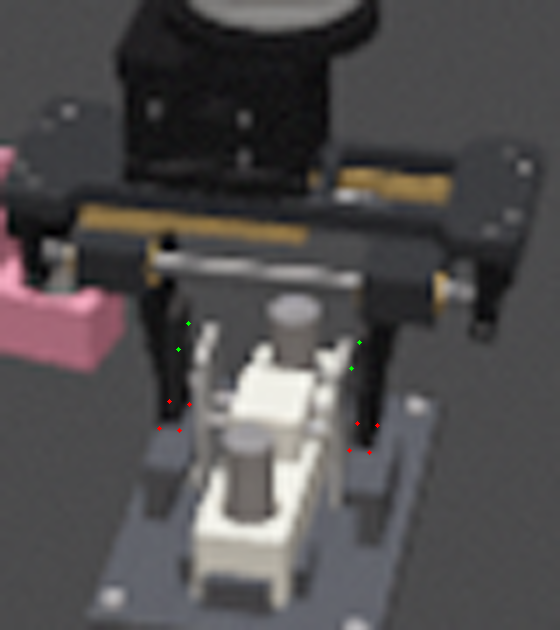

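```bash
python3 -m creep '[[0.6,0,0,0,0,0,0],[0.4,0,0,0,0,0,0],[0.3,0,0,0,0,0,0],[0.3,0,0,0,0,0,0],[0.3,0,0,0,0,0,0]]'; python3 -m creep '[[0.3,0,0,0,0,0,0],[0.3,0,0,0,0,0,0],[0.3,0,0,0,0,0,0],[0.3,0,0,0,0,0,0],[0.3,0,0,0,0,0,0]]'; python3 go.py .5616 -.0822 .031 -148;python3 look.py n scene 265 140 345 230 7
```

```text
time_s: 16.88
tcp_pos: [0.5619, -0.0821, 0.0318]
ee_rot: [[-0.849, -0.529, 0.0], [-0.529, 0.849, 0.001], [-0.001, 0.001, -1.0]]
wrist_force: [-2.7, 2.1, 13.5]
gripper_width: 0.46
time_s: 17.3
tcp_pos: [0.5619, -0.0821, 0.0321]
ee_rot: [[-0.849, -0.529, 0.0], [-0.529, 0.849, 0.001], [-0.001, 0.0, -1.0]]
wrist_force: [-2.2, 1.2, 4.9]
gripper_width: 0.451
t 17.3 tcp [ 0.5619 -0.0821  0.0321] yaw -148.07 F [-2.16  1.18  4.94] w 0.451 j6 -66.0
shift [0.0012 0.0002 0.0036] rows 0.027462336009058952 turn [ 0.0001  0.0002 -0.0004] rows 0.01146404437824725
```

View pics/n.png

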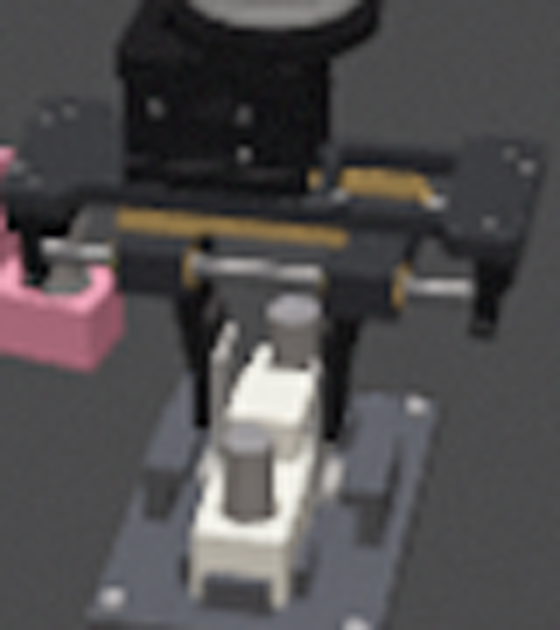

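Catches are pinched to the stop (0.45). Lifting slowly first.

```bash
python3 -m creep '[[0.3,0,0,-0.01,0,0,0],[0.3,0,0,-0.025,0,0,0],[0.3,0,0,-0.04,0,0,0],[0.3,0,0,-0.06,0,0,0],[0.3,0,0,-0.08,0,0,0]]'; python3 go.py .5616 -.0822 .17 -148;python3 look.py o scene 265 120 345 230 5.4
```

```text
time_s: 17.77
tcp_pos: [0.5617, -0.0821, 0.0563]
ee_rot: [[-0.849, -0.529, -0.0], [-0.529, 0.849, 0.001], [-0.0, 0.001, -1.0]]
wrist_force: [-0.1, -0.6, -1.8]
gripper_width: 0.441
t 17.77 tcp [ 0.5617 -0.0821  0.0563] yaw -148.07 F [-0.07 -0.62 -1.79] w 0.441 j6 -66.0
shift [ 5.000e-04  3.000e-04 -3.791e-01] rows 2.7270574869025768 turn [ 0.0002  0.     -0.0004] rows 0.011741471516842518
```

View pics/o.png

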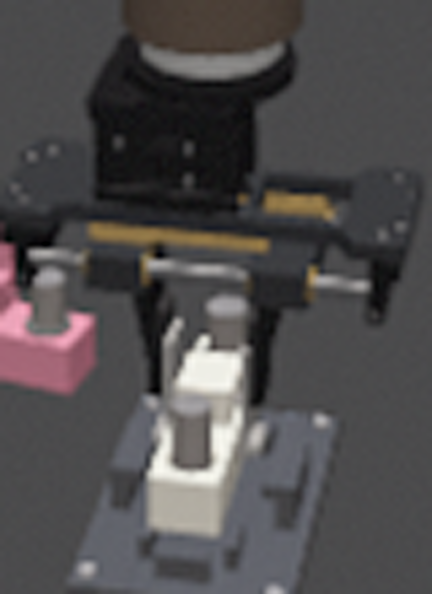

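It's out of the dock, level, with the core in place. Continuing to full height.

```bash
python3 -m creep '[[0.3,0,0,-0.02,0,0,0],[0.3,0,0,-0.06,0,0,0],[0.3,0,0,-0.11,0,0,0],[0.3,0,0,-0.16,0,0,0],[0.3,0,0,-0.2,0,0,0]]';python3 -m creep '[[0.3,0,0,-0.03,0,0,0],[0.3,0,0,-0.07,0,0,0],[0.3,0,0,-0.12,0,0,0],[0.3,0,0,-0.15,0,0,0],[0.3,0,0,-0.16,0,0,0]]';python3 -m creep '[[0.3,0,0,0,0,0,0],[0.3,0,0,0,0,0,0],[0.3,0,0,0,0,0,0],[0.3,0,0,0,0,0,0]]'; python3 go.py .5616 -.0822 .17 -148;python3 look.py q scene 245 80 365 230 4; python3 look.py q2 top 200 170 340 300 5
```

```text
time_s: 18.23
tcp_pos: [0.563, -0.0822, 0.1194]
ee_rot: [[-0.848, -0.529, 0.004], [-0.529, 0.848, 0.001], [-0.004, -0.002, -1.0]]
wrist_force: [0.6, -0.7, -3.2]
gripper_width: 0.446
time_s: 18.65
tcp_pos: [0.5637, -0.0822, 0.1694]
ee_rot: [[-0.848, -0.529, 0.007], [-0.529, 0.848, 0.001], [-0.007, -0.003, -1.0]]
wrist_force: [-0.0, -0.4, -2.6]
gripper_width: 0.446
time_s: 18.98
tcp_pos: [0.5631, -0.0822, 0.1684]
ee_rot: [[-0.848, -0.529, 0.005], [-0.529, 0.848, 0.001], [-0.005, -0.002, -1.0]]
wrist_force: [-1.4, 0.5, -3.0]
gripper_width: 0.445
t 18.98 tcp [ 0.5631 -0.0822  0.1684] yaw -148.04 F [-1.36  0.54 -3.01] w 0.445 j6 -66.0
shift [ 0.0043  0.0028 -0.0053] rows 0.05293920889822746 turn [-0.0007  0.0016 -0.0002] rows 0.044677970924519396
```

View pics/q.png

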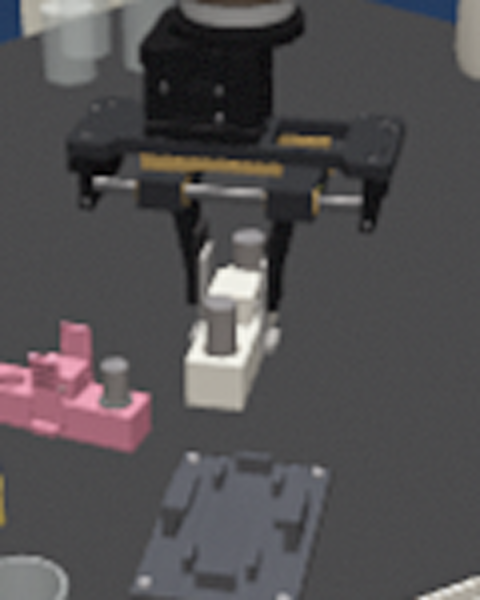

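View pics/q2.png

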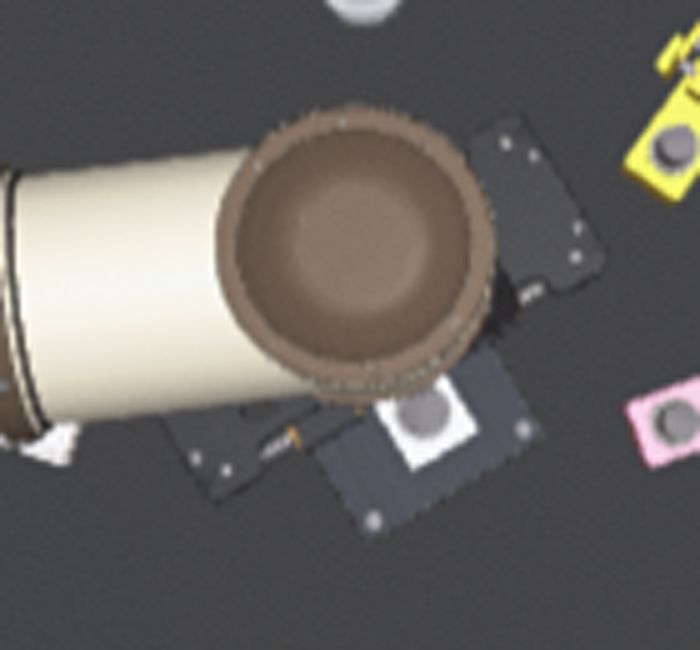

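```bash
python3 -m creep '[[0.3,0,0,0,0,0,0],[0.3,0,0,0,0,0,0],[0.3,0,0,0,0,0,0],[0.3,0,0,0,0,0,0]]'; python3 - <<'E'
from h import *
st=r.sense();print(st["time_s"],st["tcp_pos"],st["joint_velocities"].round(2),st["gripper_width"])
im=r.capture("scene");x0,y0,k=270,110,8
o=cv2.resize(im[y0:y0+75,x0:x0+70],None,fx=k,fy=k,interpolation=cv2.INTER_CUBIC)
c=st["tcp_pos"];dz=c[2]-.0318
for P,col in((place(box(-.065,.065,-.017,.017,.01+dz,.04+dz),c[0],c[1],.558),(0,200,0)),(place(cyl(.045,0,.01,.072+dz,.072+dz),c[0],c[1],.558),(0,0,255)),(place(cyl(-.045,0,.01,.072+dz,.072+dz),c[0],c[1],.558),(255,0,0))):
    for u in (proj("scene",P)-[x0,y0]+.5)*k: cv2.circle(o,(int(u[0]),int(u[1])),2,col,-1)
cv2.imwrite("pics/z.png",o)
E
```

```text
time_s: 19.42
tcp_pos: [0.5633, -0.0822, 0.1685]
ee_rot: [[-0.848, -0.529, 0.006], [-0.529, 0.848, 0.001], [-0.005, -0.003, -1.0]]
wrist_force: [-0.7, -0.5, -1.9]
gripper_width: 0.449
19.4167 [ 0.56331242 -0.08223731  0.16850434] [-0.13 -0.1  -0.04 -0.02 -0.18  0.02] 0.44889043709606796
```

View pics/z.png

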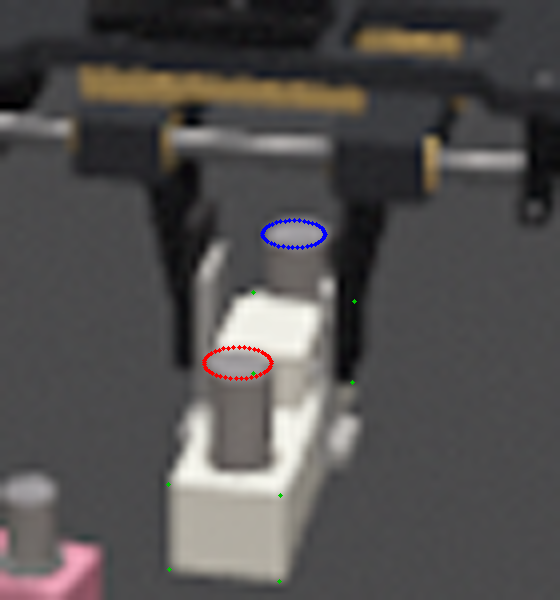

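The overlay matches: underside about 147 mm above the bench, cassette level, core standing in its pocket, grip steady. Handing in.

```bash
python3 -c "
from station import r
print(r.finish_job())"
```

```text
the job is handed in; nothing more can be done
None
```

The job is done and handed in at about 19.4 s: the core stands in the cassette's open pocket, and the arm is holding the cassette by its pinched catches above the dock.

- **Core:** I regripped it at 90° to centre it, then lowered it into the pocket. It met a 4 N reaction at the depth expected for full seating, and I let go while the cassette was still docked. The pictures showed it standing there.
- **Cassette:** I pinched both catches until the fingers stopped, at an opening of about 0.45. I then lifted it about 137 mm.
- **Last checks:** The model drawn over the last scene picture matched the cassette. Its underside is about 147 mm above the bench and level, the core is in its pocket, the opening is steady and the arm is nearly still. I had no reading of each catch's travel or of the finger force on it, so "fully pressed" rests on the opening and the pictures.
- **What disagreed:** The reported tool height put the fingertips about 32 mm lower than the cameras showed. My first grasp closed just above the core without moving it. I corrected the heights from the pictures after that.
- **Everything else:** The bars, beaker, bottle and brush were not touched as far as I could tell; I did not measure them again at the end.

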